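# Seal the culture box and uncover its gas port

## Robot

A 6-joint arm with a two-finger parallel gripper is mounted at the origin on a cart in front of the work surface, level with it; the furniture and walls round the work are solid. World frame = base frame: x ahead of the robot, y to its left, z up, the work surface at z = 0. Lengths are in mm, angles in rad, forces in N, time in s.
With the tool pointing down it reaches from about 350 to 925 mm from the base axis. Payload 6.4 kg.
Tool frame: the origin (TCP) lies midway between the tips of the shut fingers; the grasp point (between the pads) lies 19 mm behind it; x points along the fingers, z is the direction in which the jaws open and shut, and the axes are right-handed (so a half turn about x gives the same grasp; the last joint's range is limited). The gripper opens to 94 mm and grips with 3 to 60 N. Pads are 16 mm wide; open, the fingers measure 119 mm over their backs; the gripper's body (75 mm by 177 mm) begins 78 mm behind the grasp point.
Start: joints at [-1.449, 0.245, 1.558, -0, 1.339, -0.174], TCP at [189.483, -621.78, 205.455] pointing down, gripper open.
Joint ranges: [-3.13, 3.13], [-1.02, 2.26], [0.13, 2.54], [-0.95, 4.09], [0.21, 2.88], [-2.74, 2.74]. Speed limits (rad/s): [2.57, 2.57, 3.14, 3.14, 3.14, 3.14].

## Interface

Orientations are given as a rotation vector (axis times angle).
In Python, from plant import manip gives the robot as it stands. The module is installed in compiled form; this text tells all that it offers.
- The arm moves only by the shell command python3 -m handwheel 'ROWS' [OPENING] [FORCE]. ROWS is text: rows parted by semicolons, each of 6 numbers parted by spaces: the shift along the world's x, y, z each as a share of 100 mm, from -1 to 1, then the turn, a rotation vector about the world's x, y, z each as a share of 90 degrees, from -1 to 1. A call has 1 to 5 rows; each row is the pose to reach, as a shift and turn from the pose commanded when the call began; what a row does not reach only later rows make up. A row lasts 1/8 s, in which the tool goes at most 62.5 mm and 10.7 degrees, less where a joint would pass 70% of its speed; a pose out of reach is approached as far as the arm can. A call with a number of a shift or a turn outside -1 to 1 is refused whole. A call with a gripper value outside its range is refused whole. OPENING is the opening, from 0 (shut) to 1 (fully open), set as the call begins (- or left out, the last holds). The fingers move at their own pace and stop on an object; FORCE is the grip in N (left out, the last holds). Time passes only in rows, so rows that repeat a pose let the fingers close. It gives the time, the measured TCP pose, the force and the opening at its end, in the units of the state.
- manip.get_obs(): the state, without advancing time (a new reading comes with each control period).
- manip.capture(name): name is "side" or "top" or "wrist"; returns (picture, depth): 384x512x3 uint8, red, green, blue; 384x512 float32, mm along the optical axis (not along the pixel's ray), 0 where there is no reading.
- manip.camera_info(name): a dict with "K" (3x3 intrinsics, pixels), "pose" (4x4, takes a point from camera to world coordinates). Camera axes: x right, y down, z forward; pixel columns grow to the right and rows downward; lengths in mm; the calibration is good to about 2 mm. A picture is of the moment at which its call begins: read the wrist's pose just before it. camera_info takes no time and is no camera call; for the wrist camera it gives the pose at the moment of the call.
- manip.finish_job(): hands the job in, once; it reports no verdict.
The state is a dict: "t": time; "joint_positions": joint angles; "qd": joint speeds; "tau": joint torques, N m; "tcp_pos": TCP position; "tool_rot": TCP orientation; "contact_force": force on the tool from outside, world axes, zero at the start; "torque": the same for the moment, N m; "opening": finger opening in mm.
Only numpy, scipy, OpenCV 4.12 (cv2) and the standard library are available. Lean on these libraries where they do the work, as an engineer would, in place of code of your own. Each camera call takes 0.05 s, during which the arm holds its last target.

## Task

Get the culture box ready for gassing: first take the small carton, which was left on the ledge where it fouls the hatch's T-handle, out from under the handle and set it down upright on the free worktop. Then shut the sloping hatch and turn its T-handle clockwise as far as it goes, so that the hatch is drawn tight on its gasket, and only after that swing the dust cover on the ledge right off the gas port, to the side where it has room. Leave the oil bottle and the tissue pad on the ledge, and the bottle and pot beside the box, standing as they are.

Things in the scene. Friction and masses are not known exactly. Their poses are not given: they have to be found in the camera images.
- culture_box: Fixed white bench console, 210 (x) x 300 (y) x 138 mm high. Origin: centre of its underside, on the worktop; x to its back, away from the user, y to the user's left, z up. Its front 80 mm (x -105 to -25) is a level ledge 50 mm high; behind, its top slopes up at 40 degrees from (x -25, z 50) to (x 80, z 138). Left half of the slope: hatch (y -10 to 140). Right half: closed, a 50 mm gauge on it.
- hatch (a joint): Opening of the hatch, a framed clear window 122 x 150 x 8 mm hinged along its upper edge, rad. 0 = shut tight, outward normal leaning 40 degrees from vertical to the front; grows as the lower edge lifts. Starts 0.36 to 0.58, held by friction (0.33 N m). Below 0.035 it presses a springy gasket (15 N at the T-handle holds it at 0.01); let go unlatched it springs back to 0.02 or more.
- hatch_hinge (a point): Point on the hatch's hinge line (which runs along the box's y) at mid-width of the hatch; box frame x 71, y 65, z 137 mm. The hatch's outer face is 8 mm outside this line, along its normal.
- latch (a joint): Turn of the T-handle, rad: 0 = free, bar up and down the hatch; grows clockwise seen from outside to a stop at 1.571, bar along y. Starts 0 to 0.25. From about 0.7 on a pawl inside runs under a ramped keeper and draws the hatch tight (0.4 N m at most). First press the hatch on its gasket (hatch below 0.03) and hold it there, or the pawl binds on the keeper. The handle stays where it is left.
- latch_grip (a point): Centre of the T-handle's steel bar, 64 x 12 x 13 mm: grip it across its 12 mm. It stands 40 mm off the hatch's outer face, on a 12 mm shaft along the hatch's normal, 90 mm down the hatch from the hinge line, at mid-width. Axes at latch 0: z along the shaft, outward, x up the hatch to the hinge, y along the box's y; they turn with the handle.
- cover (a joint): Swing of the dust cover on its upright pin, rad: 0 = straight to the front, over the port; positive = to the box's right (its -y), negative = left. Range -1.75 to 1.75. Stiff (0.045 N m): it stays where it is left. Starts within 0.12 of 0. The port is clear from 0.95 on, either way.
- cover_knob (a point): On the axis of the cover's upright black knob (14 mm across, 22 mm high), 8 mm below its top, 42 mm above the ledge. The knob stands on the middle of the cover, a flat steel disc 38 mm across, 6 mm thick, on an arm, 34 mm from the pin; the disc's underside is 22 mm above the ledge, its top 28 mm.
- cover_pin (a point): The cover's pivot pin, on its upright axis, 22 mm above the ledge; box frame x -36, y -80, z 72 mm, 11 mm in front of the foot of the slope.
- gas_port (a point): Centre of the top of the gas port: an upright steel collar 30 mm across, 20 mm high, with a 14 mm bore, on the ledge; box frame x -70, y -80, z 70 mm.
- oil_bottle: White oil bottle, 25 mm across, 62 mm tall, on the ledge about 48 mm left or right of the port, where it would stop the cover at about 0.45 rad: the cover has room only on the other side. Origin: centre of its underside, z up.
- lens_pad: Pad of lens tissue with a blue card cover, 35 x 57 x 12 mm, lying on the ledge on the other side of the port; the cover passes over it. Origin: centre of its underside.
- strip_carton: Small white carton, 42 (its x) x 75 (its y) x 52 mm high, under 0.1 kg, standing on the ledge before the hatch, its 75 mm front to back: grip it across its 42 mm. The open hatch's T-handle hangs over its rear half, 25 mm or more above it, and strikes it if the hatch is shut. The worktop round world x 0.50, y -0.33 m, right of the microscope, is free. Origin: centre of its underside, z up.
- dropper_bottle: Brown dropper bottle, 34 mm across, 102 mm tall, standing on the worktop to the left of the box. Origin: centre of its underside.
- strip_pot: Test strip pot with a green cap, 36 mm across, 64 mm tall, standing on the worktop to the right of the box. Origin: centre of its underside.

How it is judged (in metres and radians):
On the way, in this order (a step that is already met when the one before it is completed fails the run):
1. the carton is set down upright on the worktop and let go (height (world z) of strip_carton between -0.01 and 0.008 m and angle between strip_carton's own z axis and vertical below 0.12 rad and linear speed of strip_carton below 0.03 m/s and contact force between the fingers and strip_carton below 0.1 N), for 0.2 s.
2. the hatch is shut and its T-handle turned home, so that it is drawn tight (value of joint latch above 1.35 rad and value of joint hatch below 0.012 rad), for 0.2 s.
3. then the dust cover is swung off the gas port ((value of joint cover above 0.95 rad or value of joint cover below -0.95 rad)), for 0.2 s.
At the end, for the whole second after the job is handed in: The carton stands upright on the worktop (within 0.12 rad, 8 mm); the hatch is drawn tight (within 0.012 rad of shut), the T-handle turned to within 0.22 rad of its stop; the dust cover rests at least 0.95 rad to one side; the other things are where they stood (all of step 2 and (value of joint cover above 0.95 rad or value of joint cover below -0.95 rad) and velocity of joint cover between -0.05 and 0.05 rad/s and height (world z) of strip_carton between -0.01 and 0.008 m and angle between strip_carton's own z axis and vertical below 0.12 rad and linear speed of strip_carton below 0.03 m/s); the robot touches nothing.
It fails at once if the carton is tipped over (40 degrees) (angle between strip_carton's own z axis and vertical above 0.7 rad).
It fails at once if the oil bottle is pushed (12 mm) or tipped (distance of oil_bottle from where it was at the start of the episode above 0.012 m or angle between oil_bottle's own z axis and vertical above 0.3 rad).
It fails at once if the tissue pad is shifted (15 mm) (distance of lens_pad from where it was at the start of the episode above 0.015 m or angle between lens_pad's own z axis and vertical above 0.3 rad).
It fails at once if the dropper bottle is pushed (20 mm) or tipped (distance of dropper_bottle from where it was at the start of the episode above 0.02 m or angle between dropper_bottle's own z axis and vertical above 0.3 rad).
It fails at once if the strip pot is pushed (20 mm) or tipped (distance of strip_pot from where it was at the start of the episode above 0.02 m or angle between strip_pot's own z axis and vertical above 0.3 rad).
It also fails if it takes over 67 s, if anything falls off the work surface, if the arm or the gripper's body presses on something with over 40 N, if the wrist force passes 120 N, or if a joint passes its speed limit or range.

## Working session

There is one attempt and no reset: what is moved stays moved. The work goes in short steps, Python scripts to look and compute and a shell command to move; the robot and the scene stay as the last step left them, time stands still between calls to the robot, and variables do not carry over. Pictures are saved under pics/ and viewed, and the job is handed in when it is done.

```bash
mkdir -p pics; cat > h.py <<'E'
import numpy as np, cv2
from plant import manip
def snap(n,f):
    p,d=manip.capture(n); cv2.imwrite('pics/%s.png'%f,p[:,:,::-1]); i=manip.camera_info(n)
    np.savez('pics/%s.npz'%f,p=p,d=d,K=i['K'],T=i['pose']); return p,d,np.array(i['K']),np.array(i['pose'])
def load(f):
    z=np.load('pics/%s.npz'%f); return z['p'],z['d'],z['K'],z['T']
def cloud(d,K,T):
    v,u=np.mgrid[:d.shape[0],:d.shape[1]]
    c=np.stack([(u-K[0,2])/K[0,0]*d,(v-K[1,2])/K[1,1]*d,d],-1)
    return c@T[:3,:3].T+T[:3,3]
E
python3 - <<'E'
from h import *
for n in('side','top','wrist'):
    p,d,K,T=snap(n,n+'0'); print(n,K.round(1).tolist(),T.round(3).tolist())
print(manip.get_obs())
E
```

```text
side [[430.3, 0.0, 253.4], [0.0, 430.3, 191.2], [0.0, 0.0, 1.0]] [[0.995, -0.076, 0.069, 481.129], [-0.103, -0.727, 0.679, -407.81], [-0.001, -0.682, -0.731, 711.924], [0.0, 0.0, 0.0, 1.0]]
top [[369.6, 0.0, 252.8], [0.0, 369.6, 191.1], [0.0, 0.0, 1.0]] [[-0.009, -0.997, 0.078, 475.486], [-1.0, 0.01, 0.018, 170.85], [-0.018, -0.078, -0.997, 941.36], [0.0, 0.0, 0.0, 1.0]]
wrist [[274.2, 0.0, 252.7], [0.0, 274.2, 192.1], [0.0, 0.0, 1.0]] [[0.291, -0.926, -0.242, 259.597], [-0.957, -0.282, -0.072, -599.967], [-0.002, 0.252, -0.968, 385.107], [0.0, 0.0, 0.0, 1.0]]
{'t': 0.15, 'joint_positions': array([-1.44909787e+00,  2.45663901e-01,  1.55871237e+00,  8.70763554e-06,
        1.33870271e+00, -1.74063538e-01]), 'qd': array([-0.00053659, -0.0036564 , -0.00185837, -0.00027699,  0.00070097,
       -0.00058245]), 'tau': array([ 6.40888775e-04, -4.16269147e+01, -3.14981246e+01,  6.85377396e-02,
        3.16329778e-02, -9.48419984e-05]), 'tcp_pos': array([ 189.4292641 , -621.30907897,  204.60356246]), 'tool_rot': array([ 0.98966618,  1.33576403, -0.98786544]), 'contact_force': array([ 0.8670396 , -0.66231716, -0.16798122]), 'torque': array([0.02168169, 0.01855066, 0.0278157 ]), 'opening': 94.19254837387244}
```

View pics/side0.png

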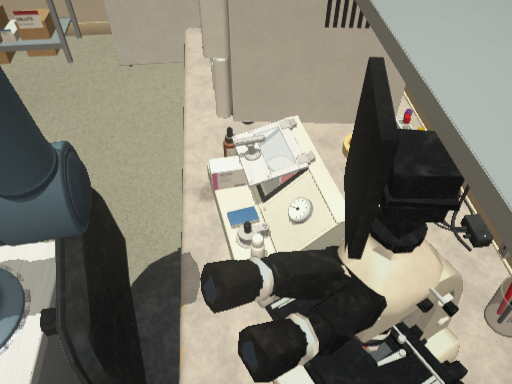

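View pics/top0.png

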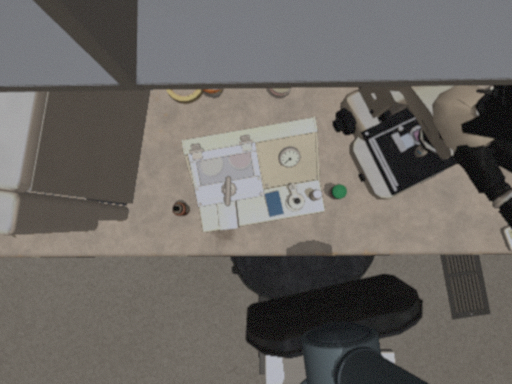

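View pics/wrist0.png

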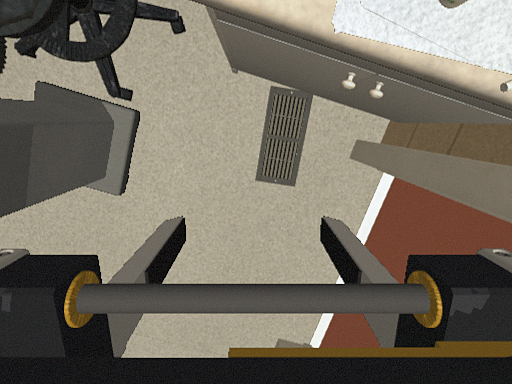

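```bash
python3 - <<'E'
from h import *
p,d,K,T=load('top0')
cv2.imwrite('pics/topz.png',cv2.resize(p[100:245,165:365,::-1],None,fx=4,fy=4,interpolation=cv2.INTER_CUBIC)[:600,:800])
c=cloud(d,K,T)
for (u,v) in [(190,140),(316,121),(323,211),(203,229),(228,190),(274,204),(295,201),(315,194),(339,191),(180,209),(227,216),(450,210),(430,215),(456,230),(380,190),(380,170),(350,122),(300,40),(410,140)]: print(u,v,c[v,u].round(0))
p,d,K,T=load('side0')
cv2.imwrite('pics/sidez.png',cv2.resize(p[110:270,195:355,::-1],None,fx=3.7,fy=3.7,interpolation=cv2.INTER_CUBIC))
E
```

```text
190 140 [653. 323. 139.]
316 121 [729.  22.   0.]
323 211 [495.  18.  49.]
203 229 [455. 307.  50.]
228 190 [538. 236. 174.]
274 204 [513. 136.  59.]
295 201 [518.  90. 101.]
315 194 [532.  46. 112.]
339 191 [542. -18.  65.]
180 209 [503. 357.  78.]
227 216 [485. 245. 101.]
450 210 [ 496. -309.   -0.]
430 215 [ 484. -259.   -1.]
456 230 [ 446. -320.    3.]
380 190 [ 545. -122.   43.]
380 170 [579. -86. 156.]
350 122 [703. -44.  83.]
300 40 [675. 124. 542.]
410 140 [ 640. -147.  169.]
```

View pics/topz.png

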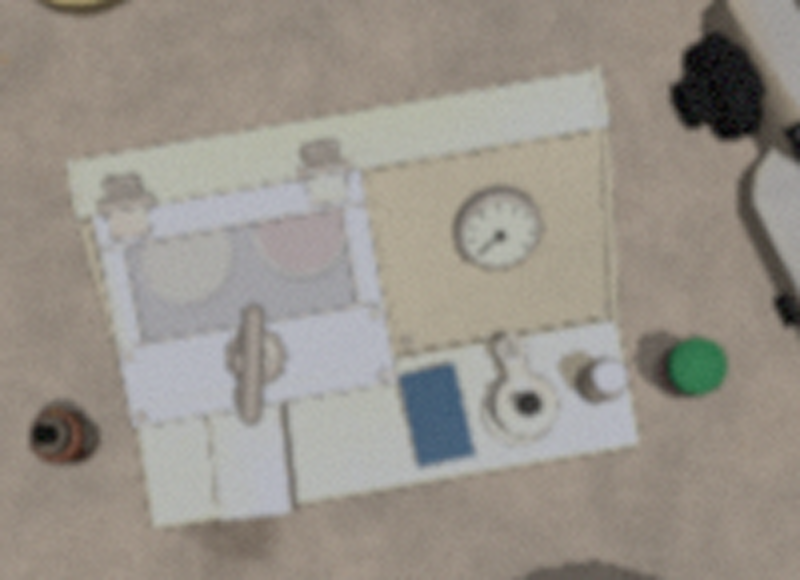

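View pics/sidez.png

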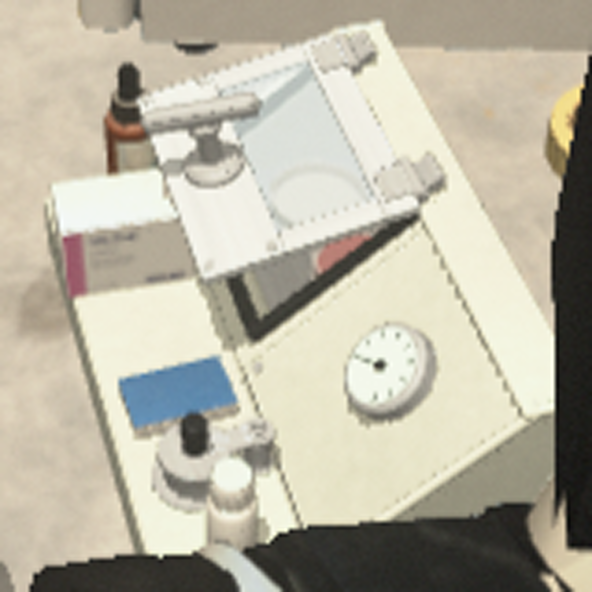

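```bash
cat >> h.py <<'E'
def ray(u,v,z,K,T):
    r=T[:3,:3]@np.array([(u-K[0,2])/K[0,0],(v-K[1,2])/K[1,1],1.]); o=T[:3,3]
    return o+r*(z-o[2])/r[2]
E
python3 - <<'E'
from h import *
p,d,K,T=load('top0')
tz=lambda x,y,z: ray(165+x/4-.4,100+y/4-.4,z,K,T)
A=tz(154,525,50);B=tz(637,443,50);C=tz(68,160,138);D=tz(600,67,138)
print(A,B,np.linalg.norm(A-B),C,D,np.linalg.norm(C-D))
for P,Q in((A,B),(C,D)): v=P-Q; print('yaw',np.arctan2(-v[0],v[1]))
v=(A-B)+(C-D); th=np.arctan2(-v[0],v[1]); R=np.array([[np.cos(th),-np.sin(th),0],[np.sin(th),np.cos(th),0],[0,0,1]])
cs=[A-R@[-105,150,50],B-R@[-105,-150,50],C-R@[105,150,138],D-R@[105,-150,138]]
for c in cs: print(c.round(1))
o=np.mean(cs,0); print('th',th,'o',o)
np.savez('box.npz',R=R,o=o)
w=cloud(d,K,T); b=(w-o)@R
# ledge
m=(abs(b[...,0]+65)<30)&(b[...,1]>10)&(b[...,1]<45); print('ledge z',np.median(b[m][:,2]))
# hatch plane: frame band right portion y 0..140
def fit(ms,name):
    q=b[ms]; print(name,len(q),q.mean(0).round(1)); return q
m=(d>0)&(b[...,1]>-5)&(b[...,1]<135)&(b[...,0]<70)&(b[...,0]>-60)&(b[...,2]>104)
q=b[m]
s=fit(m,'hatch')
for y0,y1 in((0,40),(90,130),(40,90)):
    k=s[(s[:,1]>y0)&(s[:,1]<y1)]
    for x0 in range(-60,70,10):
        kk=k[(k[:,0]>x0)&(k[:,0]<x0+10)]
        if len(kk): print(y0,x0,len(kk),np.median(kk[:,2]).round(1),kk[:,2].max().round(1))
E
```

```text
[450.34839623 306.92271746  50.        ] [497.00272056  16.29577408  50.        ] 294.3478319914937 [654.05223467 341.57652342 138.        ] [702.4355547   47.06464235 138.        ] 298.4597020436912
yaw 0.15917192670313537
yaw 0.1628286230595054
[578.  175.7   0. ]
[576.6 181.2   0. ]
[574.5 176.7   0. ]
[574.7 178.3   0. ]
th 0.1610129568026253 o [575.95972654 177.96491433   0.        ]
ledge z 50.74299623908604
hatch 4993 [ 26.   58.2 257.4]
0 -50 70 122.6 126.0
0 -40 83 124.3 127.9
0 -30 83 126.5 130.4
0 -20 84 128.7 131.8
0 -10 82 130.1 132.9
0 0 82 130.7 134.7
0 10 84 132.6 137.4
0 20 82 134.3 140.6
0 30 83 136.3 140.5
0 40 86 138.4 143.1
0 50 452 537.3 545.1
0 60 402 542.6 544.9
90 -60 2 104.7 104.8
90 -50 71 122.2 125.5
90 -40 82 124.3 128.8
90 -30 82 126.5 130.9
90 -20 80 128.2 132.5
90 -10 83 129.7 133.0
90 0 85 130.9 137.0
90 10 82 132.8 137.1
90 20 84 134.7 138.5
90 30 87 136.3 139.8
90 40 84 138.4 143.0
90 50 91 143.3 148.8
90 60 250 531.5 544.7
40 -60 27 166.2 169.6
40 -50 95 123.7 171.8
40 -40 108 126.7 173.9
40 -30 103 132.3 175.5
40 -20 105 133.8 177.7
40 -10 99 130.4 179.9
40 0 89 130.6 171.4
40 10 105 132.4 136.3
40 20 106 134.3 137.9
40 30 103 136.2 140.0
40 40 109 138.4 144.3
40 50 182 144.1 544.9
40 60 575 541.6 545.7
```

```bash
python3 - <<'E'
from h import *
from scipy.spatial.transform import Rotation as Ro
o=manip.get_obs(); print(Ro.from_rotvec(o['tool_rot']).as_matrix().round(3))
z=np.load('box.npz');R,og=z['R'],z['o']
p,d,K,T=load('top0'); w=cloud(d,K,T); b=(w-og)@R
# carton top
m=(abs(b[...,2]-103)<5)&(b[...,0]<-45)&(b[...,0]>-120)&(b[...,1]>10)&(b[...,1]<150)
q=b[m]; print('carton',len(q),q.min(0),q.max(0),q.mean(0), np.percentile(q,[3,97],axis=0))
v,u=np.nonzero(m); print(u.min(),u.max(),v.min(),v.max())
r=cv2.minAreaRect(q[:,:2].astype(np.float32)); print(r)
# handle bar
m=(b[...,2]>155)&(b[...,2]<190)&(b[...,0]<30)&(b[...,0]>-80)&(b[...,1]>20)&(b[...,1]<110)
q=b[m];print('bar',len(q),q.mean(0),q.min(0),q.max(0)); print(cv2.fitLine(q[:,:2].astype(np.float32),cv2.DIST_L2,0,.01,.01).ravel())
# knob
for nm,(x,y),zz in(('knob',(-70,-80),(92,106)),('oil',(-70,-128),(105,118)),('pad',(-70,-32),(57,66))):
    m=(b[...,2]>zz[0])&(b[...,2]<zz[1])&(abs(b[...,0]-x)<45)&(abs(b[...,1]-y)<35); q=b[m]; print(nm,len(q),np.median(q,0),q.min(0),q.max(0))
# heights in world corridor
for X in range(350,700,50):
    print(X,[int(np.nanmax(np.r_[-9,w[(d>0)&(abs(w[...,0]-X)<25)&(abs(w[...,1]-Y)<25)][:,2]])) for Y in range(400,-450,-50)])
p,d,K,T=load('side0'); w=cloud(d,K,T);print()
for X in range(350,700,50):
    print(X,[int(np.nanmax(np.r_[-9,w[(d>0)&(abs(w[...,0]-X)<25)&(abs(w[...,1]-Y)<25)][:,2]])) for Y in range(400,-450,-50)])
E
```

```text
[[-0.     0.957  0.291]
 [ 0.001  0.291 -0.957]
 [-1.     0.    -0.001]]
carton 481 [-109.76974721   58.44645505   98.34400601] [-47.49834037 102.73518281 105.64713788] [-79.56197079  80.43009214 102.04255026] [[-107.11242404   60.58035207   99.64807692]
 [ -50.04876987  100.28180956  104.9004548 ]]
217 237 201 230
((-77.8150634765625, 80.46957397460938), (41.96758270263672, 62.24226379394531), 87.1312484741211)
bar 181 [-28.67831516  65.1029367  170.81419133] [-59.98917621  55.03580404 157.30606538] [  1.95844015  75.30599818 179.91611869]
[  0.97885     -0.20457938 -28.678316    65.102936  ]
knob 30 [-71.91921983 -81.43006489  99.89045076] [-77.6914563  -87.47625348  94.81408392] [-65.25280439 -75.32224326 102.2927634 ]
oil 73 [ -65.40640995 -126.57269301  111.91554659] [ -75.51124261 -137.14200029  106.06886246] [ -55.24551763 -117.1146334   116.96733594]
pad 354 [-68.22036462 -30.15285914  61.60847908] [-96.62490037 -64.6825518   57.36599829] [-39.29432184 -11.39776092  65.39322099]
350 [-9, -9, -9, -9, -9, -9, -9, -9, -9, -9, -9, -4, -9, -9, -9, -9, -9]
400 [5, 4, 4, 4, 4, 5, 5,
[... 250 characters left out ...]
00 [5, 146, 149, 147, 143, 136, 124, 98, 3, 161, 524, 509, 432, 168, 37, 4, -9]
650 [545, 701, 703, 545, 545, 545, 545, 545, 545, 545, 545, 484, 376, -9, -9, -9, -9]

350 [-9, -9, -9, -9, -9, -9, -9, -9, -9, -9, -9, -9, -9, -9, -9, -9, -9]
400 [3, 2, 2, 3, 2, 3, 3, 3, 3, 3, 3, 3, -9, -9, -9, -9, -9]
450 [2, 2, 50, 103, 104, 51, 2, 2, 2, 4, 4, 3, 417, 413, -9, -9, -9]
500 [2, 100, 125, 170, 123, 64, 102, 113, 1, 4, 3, 4, 416, 417, 416, -9, -9]
550 [-9, -9, 138, 178, 160, 131, 82, 116, 89, 43, 168, 371, 386, 402, 402, -9, -9]
600 [-9, 136, 148, 145, 144, 141, 122, 112, -9, -9, 542, 543, 543, 377, -9, -9, -9]
650 [-9, 142, 153, 147, 152, 144, 140, 141, 543, 544, 544, 544, 544, 544, 544, -9, -9]
```

```bash
python3 - <<'E'
from h import *
for f in('side0','top0'):
    p,d,K,T=load(f); w=cloud(d,K,T); 
    m=(d>0)&(w[...,2]>250)&(w[...,2]<530)&(w[...,0]>380)&(w[...,0]<620)&(w[...,1]<0); q=w[m]
    print(f,len(q))
    for y in range(-380,-60,20):
        k=q[(q[:,1]>=y)&(q[:,1]<y+20)]
        if len(k)>5: print(y,len(k),'x',np.percentile(k[:,0],[1,99]).round(),'z',np.percentile(k[:,2],[1,99]).round())
E
```

```text
side0 22073
-300 1548 x [488. 533.] z [378. 414.]
-280 2779 x [484. 574.] z [352. 416.]
-260 1456 x [514. 596.] z [364. 403.]
-240 2936 x [460. 619.] z [279. 414.]
-220 7190 x [458. 619.] z [337. 528.]
-200 4059 x [502. 619.] z [349. 524.]
-180 1278 x [525. 620.] z [356. 528.]
-160 464 x [589. 599.] z [356. 529.]
-140 363 x [594. 598.] z [416. 529.]
top0 5093
-240 94 x [548. 590.] z [334. 368.]
-220 460 x [518. 597.] z [339. 385.]
-200 1142 x [465. 598.] z [353. 399.]
-180 1286 x [513. 601.] z [308. 446.]
-160 1028 x [575. 619.] z [263. 478.]
-140 559 x [592. 619.] z [313. 513.]
-120 524 x [597. 610.] z [417. 522.]
```

```bash
python3 -m handwheel '0.07 0.2 0 0 0 0.11;0.14 0.4 0 0 0 0.22;0.2 0.6 0 0 0 0.33;0.27 0.8 0 0 0 0.44;0.34 1 0 0 0 0.55' 1 20
python3 -m handwheel '0.07 0.2 0 0 0 0.11;0.14 0.4 0 0 0 0.22;0.2 0.6 0 0 0 0.33;0.27 0.8 0 0 0 0.44;0.34 1 0 0 0 0.55'
python3 -m handwheel '0.07 0.2 0 0 0 0.11;0.14 0.4 0 0 0 0.22;0.2 0.6 0 0 0 0.33;0.27 0.8 0 0 0 0.44;0.34 1 0 0 0 0.55'
python3 -c "
from plant import manip
print(manip.get_obs()['joint_positions'])"
```

```text
t: 0.78
tcp_pos: [223.6, -520.9, 205.1]
tool_rot: [0.319, 1.548, -0.318]
contact_force: [-0.1, 0.4, -0.3]
opening: 93.8
t: 1.4
tcp_pos: [257.6, -420.9, 205.1]
tool_rot: [-0.359, 1.541, 0.36]
contact_force: [0.2, -0.2, 0.4]
opening: 94.1
t: 2.02
tcp_pos: [291.6, -320.9, 205.2]
tool_rot: [-1.024, 1.316, 1.025]
contact_force: [-0.2, 0.0, -0.4]
opening: 94.3
[-1.09606743e+00 -2.93235747e-01  2.08660957e+00  5.34335144e-05
  1.34858929e+00 -2.41841648e+00]
```

```bash
python3 -m handwheel '0.15 0.5 0 0 0 0;0.3 1 0 0 0 0.0'
python3 -m handwheel '0.1 0.5 0 0 0 0.0;0.2 1 0 0 0 0.0'
python3 -m handwheel '0 0.33 0 0 0 0.1;0 0.66 0 0 0 0.2;0 1 0 0 0 0.265'
python3 -m handwheel '0 0.5 0 0 0 0.0;0 1 0 0 0 0.0'
python3 -c "
from plant import manip
print(manip.get_obs()['joint_positions'])"
```

```text
t: 2.28
tcp_pos: [321.5, -220.4, 205.2]
tool_rot: [-1.019, 1.319, 1.019]
contact_force: [-0.1, -0.3, 0.2]
opening: 94.0
t: 2.52
tcp_pos: [341.4, -120.2, 205.3]
tool_rot: [-1.02, 1.319, 1.019]
contact_force: [-0.1, -0.3, 0.6]
opening: 94.1
t: 2.9
tcp_pos: [341.2, -20.6, 205.3]
tool_rot: [-1.33, 1.126, 1.33]
contact_force: [0.5, 0.6, -0.2]
opening: 94.1
t: 3.15
tcp_pos: [341.2, 79.6, 205.5]
tool_rot: [-1.328, 1.128, 1.326]
contact_force: [0.8, -0.2, 0.3]
opening: 93.9
[-9.79652843e-02 -5.59366105e-01  2.26813831e+00  3.35444282e-05
  1.43191208e+00 -1.83022958e+00]
```

```bash
cat >> h.py <<'E'
from scipy.spatial.transform import Rotation as Ro
_z=np.load('box.npz');BR,BO=_z['R'],_z['o']
def frame(t,roll=0,yaw=0):
    # box-frame tool: x=sin t*bx - cos t*bz, z=by ; roll about tool x (+ = clockwise seen from outside); yaw about box z
    x=np.array([np.sin(t),0,-np.cos(t)]);z=np.array([0,1.,0]);M=np.stack([x,np.cross(z,x),z],1)
    return BR@Ro.from_euler('z',yaw).as_matrix()@M@Ro.from_euler('x',roll).as_matrix()
def to(gp,M,back=19):
    # gp: box point for grasp point; print residual in move units
    o=manip.get_obs(); tcp=BO+BR@np.array(gp,float)+M[:,0]*back
    dp=(tcp-o['tcp_pos'])/100; C=Ro.from_rotvec(o['tool_rot']).as_matrix()
    rv=Ro.from_matrix(M@C.T).as_rotvec()/(np.pi/2)
    print('tcp tgt',tcp.round(1),'SHIFT',dp.round(3),'TURN',rv.round(3),'rows',np.linalg.norm(rv)*90/10.7)
    return tcp
E
python3 - <<'E'
from h import *
to([-150,80.5,150],frame(np.radians(30)))
to([-150,80.5,120],frame(np.radians(30)))
print(BR@[1,0,0])
E
```

```text
tcp tgt [424.4 234.9 133.5] SHIFT [ 0.832  1.553 -0.719] TURN [ 0.054 -0.328 -0.   ] rows 2.7989923682966755
tcp tgt [424.4 234.9 103.5] SHIFT [ 0.832  1.553 -1.019] TURN [ 0.054 -0.328 -0.   ] rows 2.7989923682966755
[0.98706539 0.16031814 0.        ]
```

```bash
python3 -m handwheel '0.2 0.33 0 0.018 -0.11 0;0.4 0.66 0 0.036 -0.22 0;0.6 1 0 0.054 -0.328 0'
python3 -m handwheel '0 0.5 -0.2 0 0 0;0 0.5 -0.4 0 0 0;0 0.5 -0.4 0 0 0'
python3 - <<'E'
from h import *
snap('wrist','w1')
to([-86,80.5,84],frame(np.radians(30)))
E
```

```text
t: 3.52
tcp_pos: [402.1, 179.3, 206.3]
tool_rot: [-1.493, 0.702, 0.935]
contact_force: [-0.6, -0.1, -1.6]
opening: 93.7
t: 3.9
tcp_pos: [399.8, 228.5, 163.2]
tool_rot: [-1.492, 0.711, 0.945]
contact_force: [0.4, 0.3, 0.4]
opening: 93.8
tcp tgt [487.5 245.2  67.5] SHIFT [ 0.866  0.17  -0.973] TURN [ 0.    -0.002 -0.001] rows 0.01856637852495583
```

View pics/w1.png

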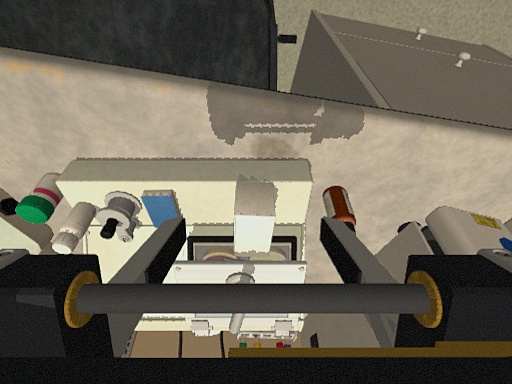

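```bash
python3 - <<'E'
from h import *
p,d,K,T=load('w1'); w=cloud(d,K,T); b=(w-BO)@BR
m=(abs(b[...,2]-102)<3.5)&(b[...,0]<-45)&(b[...,0]>-125)&(b[...,1]>40)&(b[...,1]<120)
q=b[m]; print('carton top',len(q),np.percentile(q,[1,99],axis=0).round(1),cv2.minAreaRect(q[:,:2].astype(np.float32)))
m=(abs(b[...,2]-75)<20)&(b[...,0]<-90)&(b[...,0]>-130)&(b[...,1]>60)&(b[...,1]<100); q=b[m]
print('front',np.median(q,0)); print(np.polyfit(q[:,1],q[:,0],1))
# box front face
m=(abs(b[...,2]-30)<15)&(b[...,0]<-90)&(b[...,0]>-130)&(abs(b[...,1])<140); q=b[m]; print('box front',len(q),np.median(q,0),np.polyfit(q[:,1],q[:,0],1))
m=(abs(b[...,0]+65)<30)&(b[...,1]>10)&(b[...,1]<45); print('ledge z',np.median(b[m][:,2]))
m=(b[...,2]>155)&(b[...,2]<190)&(b[...,0]<30)&(b[...,0]>-80)&(b[...,1]>20)&(b[...,1]<110)
q=b[m];print('bar',len(q),q.mean(0),np.percentile(q,[1,99],axis=0)); 
m=(abs(b[...,2]-50)<4)&(abs(b[...,0]+65)<60)&(abs(b[...,1])<170); q=b[m]; print('ledge',np.percentile(q,[.5,99.5],axis=0))
E
```

```text
carton top 1121 [[-108.3   56.5   99. ]
 [ -46.5   99.3  105.5]] ((-76.23236083984375, 77.75440216064453), (42.10744857788086, 64.44922637939453), 86.55716705322266)
front [-106.80280737   79.40227113   76.24622383]
[ 6.17769480e-02 -1.11749134e+02]
box front 3693 [-105.10024266   -0.26508689   30.70210463] [-1.07799243e-04 -1.05095466e+02]
ledge z 53.593541700265746
bar 227 [-19.6118359   60.04931534 176.55445836] [[-36.20997248  52.40730772 171.31918409]
 [ -3.07551779  68.13503925 180.91747368]]
ledge [[-106.02512502 -148.48970979   46.18500252]
 [ -24.08520946  146.31126431   53.99022294]]
```

```bash
python3 -m handwheel '0.15 0.17 -0.4 0 0 -0.02;0.3 0.17 -0.8 0 0 -0.035;0.6 0.17 -0.95 0 0 -0.04;0.86 0.16 -0.97 0 0 -0.04;0.86 0.16 -0.97 0 0 -0.04'
python3 - <<'E'
from h import *
to([-86,79,83],frame(np.radians(30),yaw=-.06))
E
```

```text
t: 4.58
tcp_pos: [490.1, 243.2, 70.0]
tool_rot: [-1.46, 0.751, 0.889]
contact_force: [-1.0, -0.2, -0.2]
opening: 93.9
tcp tgt [487.9 243.1  66.5] SHIFT [-0.022 -0.001 -0.034] TURN [-0.001  0.     0.003] rows 0.02661853638099557
```

```bash
python3 -m handwheel '-0.02 0 -0.03 0 0 0;-0.02 0 -0.03 0 0 0;-0.02 0 -0.03 0 0 0;-0.02 0 -0.03 0 0 0;-0.02 0 -0.03 0 0 0' 0 20
python3 -m handwheel '0 0 0 0 0 0;0 0 0 0 0 0;0 0 0 0 0 0'
python3 - <<'E'
from h import *
snap('wrist','w2');snap('side','s2')
E
```

```text
t: 5.2
tcp_pos: [485.4, 244.3, 65.6]
tool_rot: [-1.462, 0.75, 0.893]
contact_force: [-0.2, -0.2, -0.7]
opening: 47.4
t: 5.58
tcp_pos: [485.5, 244.3, 65.6]
tool_rot: [-1.462, 0.751, 0.893]
contact_force: [-2.1, 0.0, 1.3]
opening: 41.8
```

View pics/w2.png

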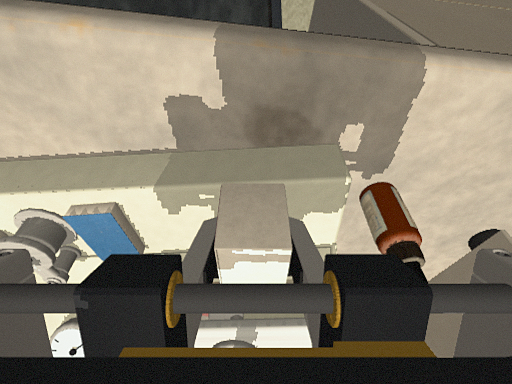

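View pics/s2.png

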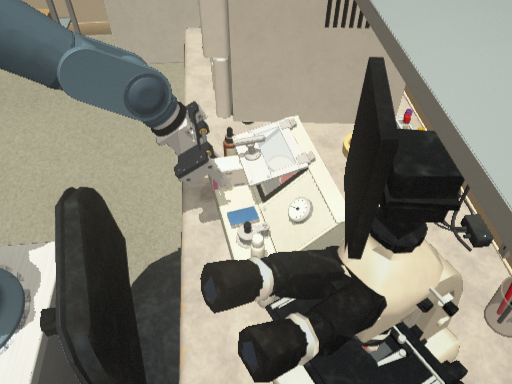

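```bash
python3 -m handwheel '0 0 0.06 0 0 0;-0.25 -0.04 0.06 0 0 0;-0.5 -0.08 0.06 0 0 0;-0.75 -0.12 0.06 0 0 0;-0.95 -0.15 0.1 0 0 0' 
python3 -m handwheel '0 -0.4 0.3 0 0 0;0 -0.8 0.5 0 0 0;-0.1 -1 0.6 0 0 0' 
python3 - <<'E'
from h import *
snap('wrist','w3');print(manip.get_obs()['joint_positions'])
E
```

```text
t: 6.3
tcp_pos: [389.1, 228.8, 74.9]
tool_rot: [-1.461, 0.752, 0.894]
contact_force: [0.0, 0.5, -0.5]
opening: 41.7
t: 6.68
tcp_pos: [393.0, 133.3, 142.9]
tool_rot: [-1.461, 0.759, 0.893]
contact_force: [0.3, 0.2, -1.3]
opening: 41.7
[ 0.0297661  -0.72116496  2.53487166  0.04076707  0.80979922 -1.6576031 ]
```

View pics/w3.png

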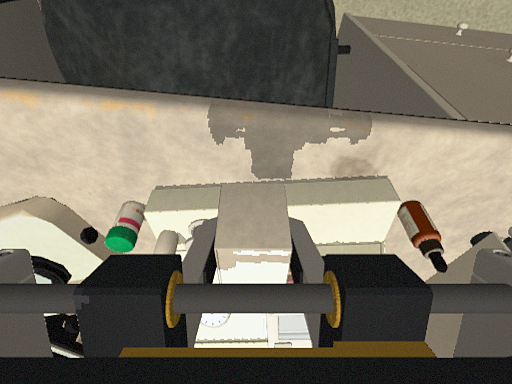

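```bash
python3 -m handwheel '0.25 -0.3 0.05 0 0 0;0.45 -0.7 0.1 0 0 0;0.45 -1 0.1 0 0 0' 
python3 -m handwheel '0 -0.5 0 0 0 0;0 -1 0 0 0 0;0 -1 0 0 0 0' 
python3 -m handwheel '0 -0.5 0 0 0 -0.05;0 -1 0 0 0 -0.1' 
python3 -c "
from plant import manip
print(manip.get_obs()['joint_positions'])"
```

```text
t: 7.1
tcp_pos: [437.6, 33.5, 150.6]
tool_rot: [-1.46, 0.761, 0.897]
contact_force: [0.4, -0.5, -1.6]
opening: 42.0
t: 7.48
tcp_pos: [436.8, -68.5, 150.2]
tool_rot: [-1.457, 0.766, 0.893]
contact_force: [-0.6, -0.5, -0.7]
opening: 41.9
t: 7.72
tcp_pos: [437.0, -164.8, 149.8]
tool_rot: [-1.38, 0.863, 0.779]
contact_force: [0.1, 0.4, -1.5]
opening: 41.5
[-0.819406   -0.48467458  2.39347775  0.445831    0.89567775 -2.55366989]
```

```bash
python3 -m handwheel '0 -0.2 0 0 0 -0.11;0 -0.4 0 0 0 -0.22;0 -0.7 0 0 0 -0.33;0 -1 0 0 0 -0.4' 
python3 -m handwheel '0.05 -0.5 0 0 0 0;0.1 -1 0 0 0 0' 
python3 -m handwheel '0.05 -0.3 -0.2 0 0 0;0.05 -0.4 -0.4 0 0 0;0.05 -0.4 -0.4 0 0 0' 
python3 - <<'E'
from h import *
o=manip.get_obs();print(o['joint_positions']);M=Ro.from_rotvec(o['tool_rot']).as_matrix();print(M)
p,d,K,T=snap('wrist','w4');snap('side','s4')
# carton bottom est: 
E
```

```text
t: 8.22
tcp_pos: [437.7, -263.6, 149.5]
tool_rot: [-1.015, 1.211, 0.291]
contact_force: [-0.0, 0.1, -0.7]
opening: 41.8
t: 8.48
tcp_pos: [448.4, -364.3, 149.6]
tool_rot: [-1.017, 1.209, 0.294]
contact_force: [0.5, 0.8, 0.1]
opening: 42.0
t: 8.85
tcp_pos: [452.0, -402.8, 107.5]
tool_rot: [-1.012, 1.211, 0.296]
contact_force: [-0.3, 0.0, -0.5]
opening: 42.0
[-0.98204023 -0.01003641  2.10286374  0.26290555  0.57561185 -2.05345367]
[[ 3.75889782e-01 -6.76313865e-01  6.33487512e-01]
 [-3.08165842e-01  5.53480242e-01  7.73752826e-01]
 [-8.73922586e-01 -4.86064993e-01 -3.69263893e-04]]
```

View pics/w4.png

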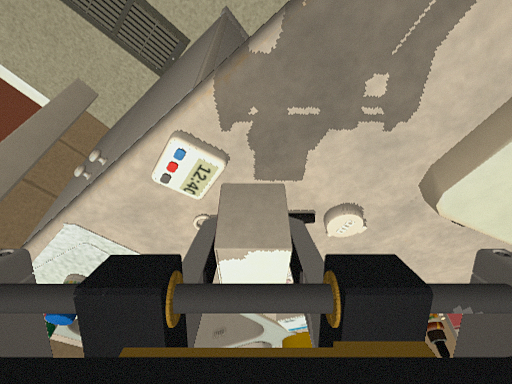

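View pics/s4.png

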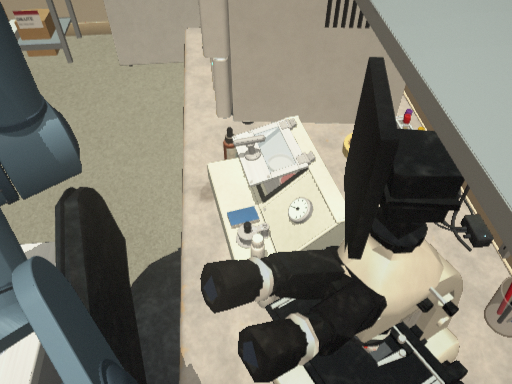

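```bash
python3 - <<'E'
from h import *
p,d,K,T=load('w4'); w=cloud(d,K,T)
for n,(u,v) in dict(timer=(190,165),timR=(225,160),ring=(202,221),disc=(345,222),discL=(328,215),pen=(300,216),penR=(313,215),pap=(80,250)).items(): print(n,w[v,u].round(0))
o=manip.get_obs();M=Ro.from_rotvec(o['tool_rot']).as_matrix()
# original offsets: grasp pt at w2: carton geometry from BO
tcp0=np.array([485.5,244.3,65.6]);M0=Ro.from_rotvec([-1.462,.751,.893]).as_matrix()
c0=np.array(BO+BR@[-70,78.5,50]); Rc=BR@Ro.from_euler('z',-.06).as_matrix()
co=M@(M0.T@(c0-tcp0))+o['tcp_pos']; Rn=M@M0.T@Rc
print('carton now origin',co,'tilt',np.arccos(Rn[2,2]),'yaw',np.arctan2(Rn[1,0],Rn[0,0]))
for s in((1,1),(1,-1),(-1,-1),(-1,1)): print((co+Rn@[21*s[0],0,0]+Rn@[0,0,0]+ Rn@[37.5*s[1]-21*s[0]*0,0,0]).round(0)) if 0 else None
x=Rn[:,0];y=Rn[:,1]
for a in(-37.5,37.5):
  for c in(-21,21): print((co+a*x+c*y).round(0))
m=(w[...,2]>6)&(w[...,2]<60)&(d>0)
for X in range(380,620,20): print(X,[int(max(np.r_[-9,w[(d>0)&(abs(w[...,0]-X)<10)&(abs(w[...,1]-Y)<10)][:,2]])) for Y in range(-240,-560,-20)])
E
```

```text
timer [ 426. -460.   19.]
timR [ 446. -433.   12.]
ring [ 503. -529.    3.]
disc [ 598. -381.   21.]
discL [ 585. -395.   12.]
pen [ 564. -421.   13.]
penR [ 574. -409.   11.]
pap [ 435. -706.    7.]
carton now origin [ 458.76213533 -409.89644271   94.49702021] tilt 0.010106411844002574 yaw -0.6844752673814938
[ 416. -402.   95.]
[ 443. -370.   95.]
[ 475. -450.   94.]
[ 501. -417.   94.]
380 [-9, -9, -9, 0, 0, 218, 218, 217, 209, 202, 202, 0, 0, 0, 0, 0]
400 [-9, -9, 4, 5, 218, 218, 211, 203, 199, 4, 19, 22, 20, 19, 4, 4]
420 [3, 4, 5, 218, 218, 211, 202, 147, 194, 151, 20, 22, 22, 22, 4, 4]
440 [5, 4, 4, 207, 199, 4, 199, 165, 148, 147, 20, 21, 20, 20, 4, 4]
460 [4, 5, 4, 206, 205, 4, 145, 161, 147, 147, 19, 20, 20, 20, 4, 4]
480 [4, 4, 4, 4, 4, 4, 4, 4, 146, 4, 4, 4, 4, 4, 7, 4]
500 [4, 4, 4, 4, 4, 4, 4, 4, 4, 4, 3, -9, 3, 8, 12, 9]
520 [4, 4, 4, 4, 4, 4, 4, 4, 4, 4, -9, -9, -9, -9, -9, 3]
540 [4, 4, 4, 4, 4, 4, 4, 4, 4, 4, -9, -9, -9, -9, -9, -9]
560 [43, 4, 4, 4, 4, 4, 4, 4, 4, 17, 13, -9, -9, -9, -9, -9]
580 [47, 46, 44, 4, 4, 4, 18, 21, 21, 18, -9, -9, -9, -9, -9, -9]
600 [47, 47, 47, 43, 4, 4, 21, 23, 23, 4, 4, -9, -9, -9, -9, -9]
```

```bash
python3 -m handwheel '0.05 0.2 -0.2 0 0 0;0.1 0.4 -0.4 0 0 0;0.1 0.4 -0.7 0 0 0;0.1 0.4 -0.85 0 0 0;0.1 0.4 -0.89 0 0 0' 
python3 -m handwheel '0 0 -0.01 0 0 0;0 0 -0.02 0 0 0;0 0 -0.02 0 0 0' 
```

```text
t: 9.57
tcp_pos: [462.2, -364.9, 21.4]
tool_rot: [-1.016, 1.21, 0.291]
contact_force: [-0.1, 0.7, -0.9]
opening: 41.7
t: 9.95
tcp_pos: [462.2, -365.8, 20.1]
tool_rot: [-1.016, 1.21, 0.289]
contact_force: [0.2, 0.2, -1.4]
opening: 42.3
```

```bash
python3 -m handwheel '0 0 -0.01 0 0 0;0 0 -0.02 0 0 0;0 0 -0.02 0 0 0' 
python3 -m handwheel '0 0 -0.01 0 0 0;0 0 -0.02 0 0 0;0 0 -0.02 0 0 0' 
```

```text
t: 10.32
tcp_pos: [461.9, -365.2, 17.3]
tool_rot: [-1.016, 1.211, 0.291]
contact_force: [0.6, -0.4, -2.0]
opening: 41.9
t: 10.7
tcp_pos: [462.3, -365.7, 15.9]
tool_rot: [-1.017, 1.21, 0.29]
contact_force: [0.2, 0.4, 0.8]
opening: 41.7
```

```bash
python3 -m handwheel '0 0 -0.01 0 0 0;0 0 -0.01 0 0 0' 
python3 -m handwheel '0 0 0 0 0 0;0 0 0 0 0 0;0 0 0 0 0 0;0 0 0 0 0 0;0 0 0 0 0 0' 1
python3 - <<'E'
from h import *
snap('wrist','w5')
E
```

```text
t: 10.95
tcp_pos: [462.6, -366.2, 15.5]
tool_rot: [-1.017, 1.21, 0.288]
contact_force: [-1.4, 2.2, 4.1]
opening: 41.6
t: 11.58
tcp_pos: [461.9, -365.3, 14.4]
tool_rot: [-1.016, 1.211, 0.291]
contact_force: [-0.1, 1.2, -0.2]
opening: 88.3
```

View pics/w5.png

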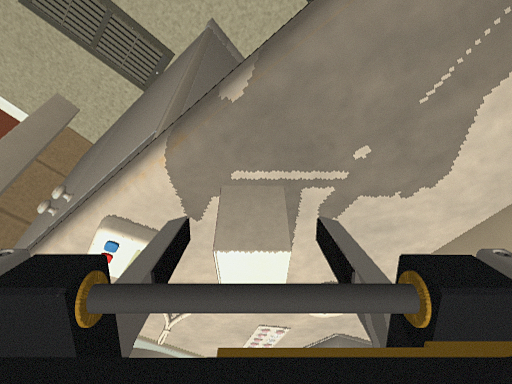

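```bash
python3 -m handwheel '-0.1 0.08 0.23 0 0 0;-0.2 0.16 0.46 0 0 0;-0.34 0.28 0.8 0 0 0;-0.34 0.28 0.8 0 0 0'
python3 -m handwheel '0.05 0.4 0.5 0 0 0.05;0.1 0.8 1 0 0 0.1;0.1 1 1 0 0 0.1'
python3 - <<'E'
from h import *
snap('top','t6')
print(manip.get_obs()['joint_positions'])
E
```

```text
t: 12.12
tcp_pos: [428.7, -338.4, 97.4]
tool_rot: [-1.02, 1.209, 0.286]
contact_force: [0.1, -0.3, 0.3]
opening: 94.1
t: 12.5
tcp_pos: [439.7, -237.9, 198.3]
tool_rot: [-1.118, 1.13, 0.408]
contact_force: [0.4, -0.2, 0.8]
opening: 94.1
[-0.79501042 -0.47371512  2.29947394  0.17562799  0.82328718 -1.92525729]
```

View pics/t6.png

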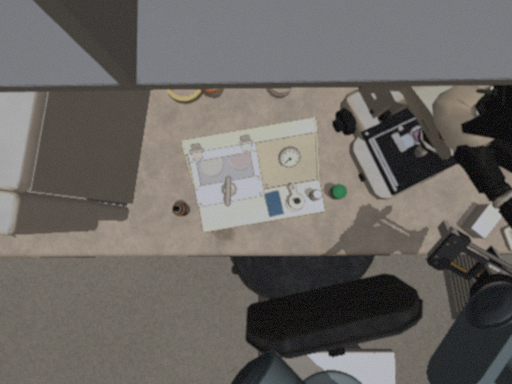

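```bash

python3 -m handwheel '-0.05 0.5 0 0 0 0.05;-0.1 1 0 0 0 0.1'
python3 -m handwheel '0 0.4 0 0 0 0.1;0 0.8 0.2 0 0 0.2;0 1 0.3 0 0 0.2'
python3 -m handwheel '0 0.5 0.2 0 0 0;0 1 0.3 0 0 0.08'
python3 -m handwheel '0 0.5 0 0 0 0;0 1 0 0 0 0'
python3 - <<'E'
from h import *
print(manip.get_obs()['joint_positions'])
h=.52;n=np.array([-np.sin(.698-h),0,np.cos(.698-h)])
dn=np.array([-np.cos(.698-h),0,-np.sin(.698-h)])
c=np.array([71,65,137])+90*dn+48*n; print(c)
for r in(.2,): to(c+60*n,frame(.698-h,roll=r))
E
```

```text
t: 12.8
tcp_pos: [427.5, -136.3, 192.8]
tool_rot: [-1.205, 1.049, 0.539]
contact_force: [0.1, -0.3, -0.2]
opening: 94.0
t: 13.18
tcp_pos: [428.0, -36.9, 224.0]
tool_rot: [-1.38, 0.863, 0.779]
contact_force: [-0.0, -0.6, -0.1]
opening: 94.0
t: 13.42
tcp_pos: [428.2, 64.3, 254.4]
tool_rot: [-1.447, 0.779, 0.877]
contact_force: [-0.0, -0.4, -0.5]
opening: 93.7
t: 13.68
tcp_pos: [428.1, 164.1, 253.3]
tool_rot: [-1.445, 0.782, 0.875]
contact_force: [0.2, -1.2, 0.3]
opening: 94.3
[ 0.14271304 -0.64131178  2.29380598 -0.04735931  0.97916496 -1.47915313]
[-26.07693397  65.         168.306052  ]
tcp tgt [532.6 236.8 208.7] SHIFT [ 1.046  0.726 -0.447] TURN [ 0.02   0.215 -0.061] rows 1.8889844741166104
```

```bash

python3 -m handwheel '0.3 0.3 0 0.01 0.1 -0.03;0.6 0.6 -0.1 0.02 0.2 -0.06;1 0.73 -0.25 0.02 0.215 -0.061;1 0.73 -0.25 0.02 0.215 -0.061' 0.55
python3 - <<'E'
from h import *
snap('wrist','w7')
p,d,K,T=snap('top','t7')
h=.52;a=.698-h;n=np.array([-np.sin(a),0,np.cos(a)])
dn=np.array([-np.cos(a),0,-np.sin(a)])
c=np.array([71,65,137])+90*dn+48*n
to(c+60*n,frame(a,roll=.2))
to(c-21*n,frame(a,roll=.2))
E
```

```text
t: 14.18
tcp_pos: [528.8, 235.7, 223.2]
tool_rot: [-1.234, 1.083, 1.072]
contact_force: [-0.8, -0.1, -0.1]
opening: 57.7
tcp tgt [532.6 236.8 208.7] SHIFT [ 0.05   0.014 -0.184] TURN [ 0.001 -0.002 -0.   ] rows 0.016599283230433512
tcp tgt [546.8 239.1 128.9] SHIFT [ 0.192  0.037 -0.981] TURN [ 0.001 -0.002 -0.   ] rows 0.016599283230433512
```

View pics/w7.png

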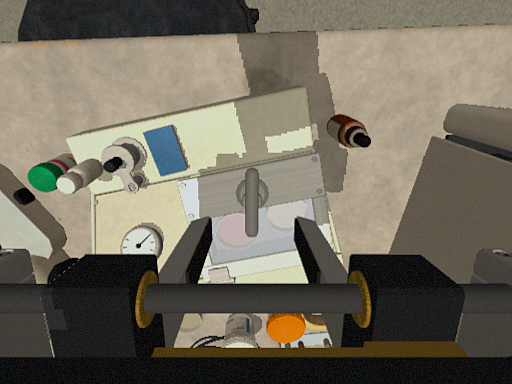

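```bash

python3 -m handwheel '0.05 0.01 -0.25 0 0 0;0.1 0.02 -0.5 0 0 0;0.15 0.03 -0.75 0 0 0;0.18 0.035 -0.9 0 0 0;0.18 0.035 -0.9 0 0 0'
python3 - <<'E'
from h import *
snap('side','s8')
snap('wrist','w8')
p,d,K,T=load('s8')
cv2.imwrite('pics/s8z.png',cv2.resize(p[90:250,150:350,::-1],None,fx=4,fy=4)[:600])
E
```

```text
t: 14.9
tcp_pos: [545.2, 238.9, 139.1]
tool_rot: [-1.236, 1.075, 1.066]
contact_force: [-0.2, -0.2, -0.2]
opening: 51.6
```

View pics/s8z.png

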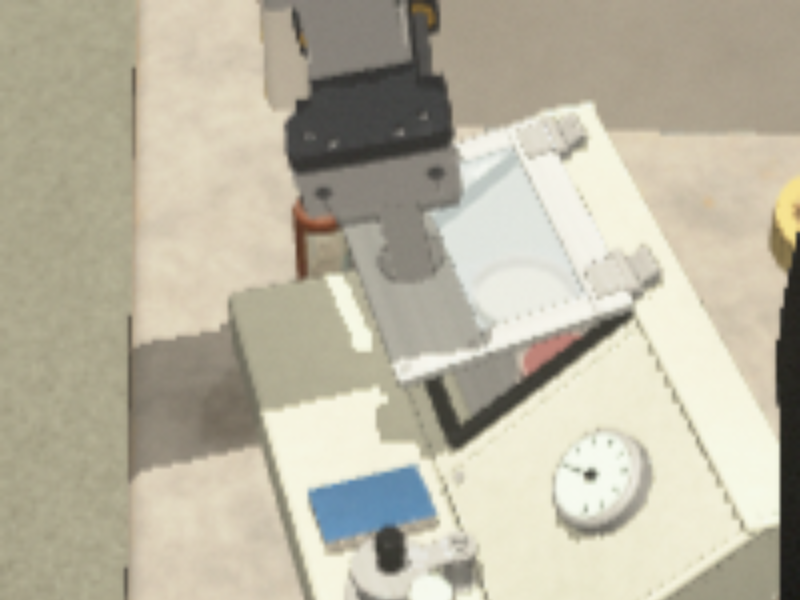

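View pics/w8.png

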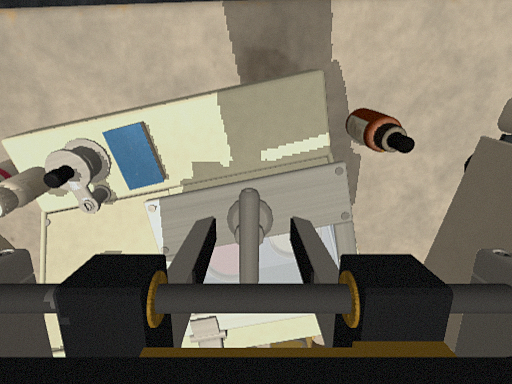

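```bash
cat >> h.py <<'E'
def hp(h,off):
    a=.698-h;n=np.array([-np.sin(a),0,np.cos(a)]);dn=np.array([-np.cos(a),0,-np.sin(a)])
    return np.array([71,65,137.])+90*dn+off*n, a
def hto(h,off,roll,back=19):  # grasp point at 'off' mm off hinge plane (bar=48)
    g,a=hp(h,off); return to(g,frame(a,roll=roll),back)
E
python3 - <<'E'
from h import *
for h in(.5,.4,.3,.2,.1,.05,.03):print(h); hto(h,8+19,.2)
E
```

```text
0.5
tcp tgt [547.  239.1 127.1] SHIFT [ 0.006 -0.001 -0.136] TURN [ 0.002 -0.011 -0.   ] rows 0.0915301941730857
0.4
tcp tgt [548.4 239.3 118.2] SHIFT [ 0.02   0.001 -0.225] TURN [ 0.012 -0.074 -0.   ] rows 0.6269577051083249
0.3
tcp tgt [550.7 239.7 109.5] SHIFT [ 0.043  0.005 -0.312] TURN [ 0.023 -0.136 -0.   ] rows 1.162428567877288
0.2
tcp tgt [553.8 240.2 101. ] SHIFT [ 0.075  0.01  -0.397] TURN [ 0.033 -0.199 -0.   ] rows 1.6979017670809464
0.1
tcp tgt [557.8 240.9  92.9] SHIFT [ 0.114  0.016 -0.478] TURN [ 0.043 -0.262 -0.   ] rows 2.2333756221518506
0.05
tcp tgt [560.  241.2  89.1] SHIFT [ 0.137  0.02  -0.517] TURN [ 0.048 -0.293 -0.   ] rows 2.501112663988656
0.03
tcp tgt [561.  241.4  87.5] SHIFT [ 0.146  0.021 -0.532] TURN [ 0.05  -0.306 -0.   ] rows 2.608207494611839
```

```bash

python3 -m handwheel '0.01 0 -0.14 0 -0.01 0;0.015 0 -0.18 0.005 -0.045 0;0.02 0 -0.225 0.012 -0.074 0;0.03 0.003 -0.27 0.018 -0.105 0;0.043 0.005 -0.31 0.023 -0.136 0'
python3 - <<'E'
from h import *
for h in(.2,.1,.05,.03):print(h); hto(h,8+19,.2)
E
```

```text
t: 15.62
tcp_pos: [551.6, 240.0, 110.7]
tool_rot: [-1.291, 0.883, 0.923]
contact_force: [0.3, -1.1, 1.2]
opening: 51.5
0.2
tcp tgt [553.8 240.2 101. ] SHIFT [ 0.022  0.002 -0.097] TURN [ 0.009 -0.061 -0.   ] rows 0.5181075994770886
0.1
tcp tgt [557.8 240.9  92.9] SHIFT [ 0.062  0.009 -0.178] TURN [ 0.02  -0.124 -0.   ] rows 1.053570990217383
0.05
tcp tgt [560.  241.2  89.1] SHIFT [ 0.084  0.012 -0.217] TURN [ 0.025 -0.155 -0.   ] rows 1.3213060795331977
0.03
tcp tgt [561.  241.4  87.5] SHIFT [ 0.094  0.014 -0.232] TURN [ 0.027 -0.168 -0.   ] rows 1.4284003450514826
```

```bash

python3 -m handwheel '0.01 0 -0.05 0.005 -0.03 0;0.022 0.002 -0.1 0.01 -0.06 0;0.045 0.005 -0.14 0.015 -0.09 0;0.062 0.009 -0.18 0.02 -0.124 0'
python3 - <<'E'
from h import *
p,d,K,T=snap('side','s9')
cv2.imwrite('pics/s9z.png',cv2.resize(p[90:250,150:350,::-1],None,fx=4,fy=4)[:600])
for h in(.05,.03,.01):print(h); hto(h,8+19,.2)
E
```

```text
t: 16.12
tcp_pos: [558.1, 241.1, 93.1]
tool_rot: [-1.328, 0.713, 0.792]
contact_force: [-0.5, -2.2, 1.1]
opening: 51.7
0.05
tcp tgt [560.  241.2  89.1] SHIFT [ 0.038  0.004 -0.019] TURN [ 0.005 -0.032 -0.   ] rows 0.2753513833937008
0.03
tcp tgt [561.  241.4  87.5] SHIFT [ 0.047  0.006 -0.034] TURN [ 0.007 -0.045 -0.   ] rows 0.3824358132393652
0.01
tcp tgt [562.  241.5  86. ] SHIFT [ 0.057  0.008 -0.049] TURN [ 0.009 -0.057 -0.   ] rows 0.489524829209509
```

View pics/s9z.png

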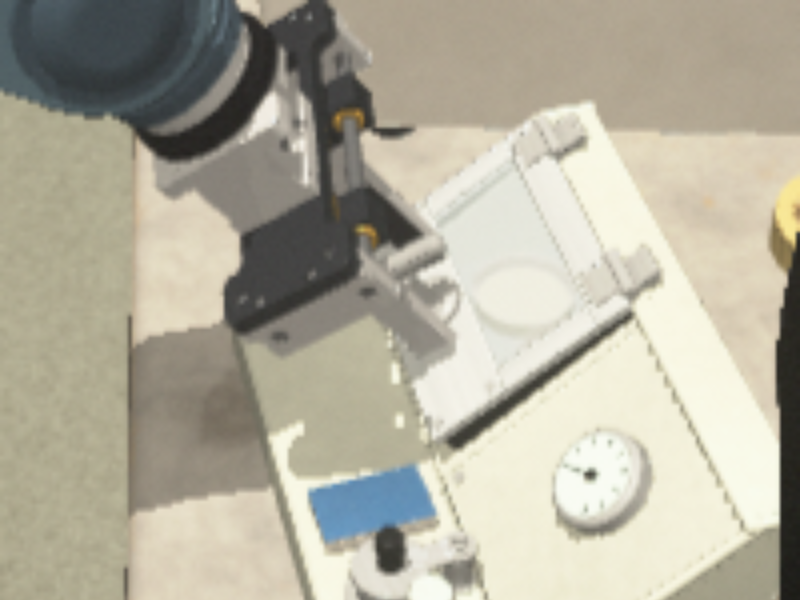

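```bash

python3 -m handwheel '0.02 0.002 -0.01 0.003 -0.016 0;0.038 0.004 -0.02 0.005 -0.032 0;0.047 0.006 -0.034 0.007 -0.045 0;0.05 0.007 -0.04 0.008 -0.05 0;0.05 0.007 -0.04 0.008 -0.05 0'
python3 - <<'E'
from h import *
for h in(.03,.01):print(h); hto(h,8+19,.2)
E
```

```text
t: 16.8
tcp_pos: [561.6, 241.3, 87.3]
tool_rot: [-1.341, 0.65, 0.743]
contact_force: [-13.4, -4.9, 11.5]
opening: 51.6
0.03
tcp tgt [561.  241.4  87.5] SHIFT [-0.006  0.001  0.002] TURN [-0.     0.003 -0.   ] rows 0.029388138990644724
0.01
tcp tgt [562.  241.5  86. ] SHIFT [ 0.004  0.002 -0.013] TURN [ 0.002 -0.009 -0.   ] rows 0.07788675841136182
```

```bash

python3 -m handwheel '-0.06 -0.01 0.07 0 0 0;-0.127 -0.02 0.153 0 0 0;-0.127 -0.02 0.153 0 0 0'
python3 - <<'E'
from h import *
snap('wrist','w10')
hto(.02,48,.2)
E
python3 -m handwheel '0 0 0 0 0 0;0 0 0 0 0 0;0 0 0 0 0 0;0 0 0 0 0 0;0 0 0 0 0 0' 0 30
```

```text
t: 17.18
tcp_pos: [549.0, 239.4, 102.9]
tool_rot: [-1.34, 0.649, 0.742]
contact_force: [-0.0, -0.4, 0.4]
opening: 51.7
tcp tgt [548.5 239.4 103.1] SHIFT [-0.005 -0.     0.007] TURN [ 0.    -0.003 -0.   ] rows 0.022769339368735354
t: 17.85
tcp_pos: [548.7, 238.2, 101.4]
tool_rot: [-1.341, 0.653, 0.743]
contact_force: [-1.4, -7.6, 3.4]
opening: 11.2
```

View pics/w10.png

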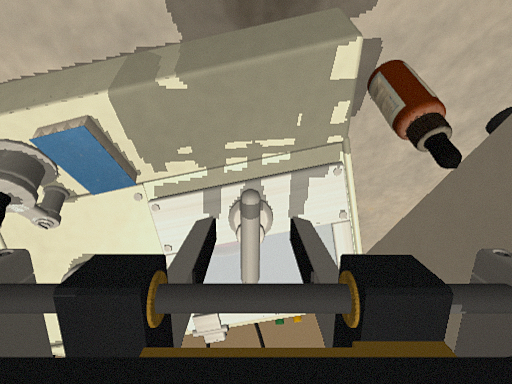

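```bash

python3 -m handwheel '0.01 -0.01 -0.012 0 0 0;0.019 -0.012 -0.023 0 0 0;0.019 -0.012 -0.023 0 0 0' 0 50
python3 - <<'E'
from h import *
hto(.01,48,.2);o=manip.get_obs();print(BR.T@o['contact_force'],o['torque'],o['joint_positions'])
a=.698;n=BR@[-np.sin(a),0,np.cos(a)];print(n, n@o['contact_force'])
M=frame(a);print('axis -n',-n)
E
```

```text
t: 18.23
tcp_pos: [549.4, 238.1, 99.3]
tool_rot: [-1.34, 0.653, 0.745]
contact_force: [-17.5, -4.2, 12.2]
opening: 11.9
tcp tgt [548.8 239.4 102.3] SHIFT [-0.006  0.013  0.03 ] TURN [ 0.002 -0.011 -0.   ] rows 0.09529018543143937
[-17.94379622  -1.33200034  12.21160806] [-0.24186253  0.70464303 -0.18499502] [ 0.24421658 -0.03827127  2.20543489 -0.16936617  0.31005458 -1.14453855]
[-0.63437382 -0.10303434  0.76612909] 20.887907652289844
axis -n [ 0.63437382  0.10303434 -0.76612909]
```

```bash
cat >> h.py <<'E'
def st():
    o=manip.get_obs();a=.698;n=np.array([-np.sin(a),0,np.cos(a)]);up=np.array([np.cos(a),0,np.sin(a)])
    f=BR.T@o['contact_force'];M=BR.T@Ro.from_rotvec(o['tool_rot']).as_matrix()
    g=BR.T@(o['tcp_pos']-19*(BR@M)[:,0]-BO)-hp(0,48)[0]
    z=M[:,2]; print('F n,up,y',[round(v,1) for v in(f@n,f@up,f[1])],'pos n,up,y',[round(v,1) for v in(g@n,g@up,g[1])],'roll',round(np.arctan2(z@up,z[1])if 1 else 0,3),'axis err',M[:,0]@n, 'tauN',round(float((BR.T@o['torque'])@n),3),'open',round(o['opening'],1))
E
python3 -c "from h import *; st()"
python3 -m handwheel '0.06 0.01 -0.072 0.063 0.01 -0.077;0.019 0 -0.0 0 0 0' 2>&1 | head -1 >/dev/null; echo skip
```

```text
F n,up,y [np.float64(20.9), np.float64(-5.9), np.float64(-1.3)] pos n,up,y [np.float64(-1.6), np.float64(-0.8), np.float64(-1.4)] roll 0.199 axis err -0.9996138907364679 tauN -0.061 open 11.9
skip
```

```bash
python3 -c "
from h import *
st();o=manip.get_obs();print(o)"
```

```text
F n,up,y [np.float64(-15.8), np.float64(5.7), np.float64(2.1)] pos n,up,y [np.float64(-3.2), np.float64(2.9), np.float64(-1.9)] roll 0.197 axis err -0.9997316349835678 tauN -0.146 open 11.2
{'t': 18.475, 'joint_positions': array([ 0.24215248, -0.03269881,  2.19926778, -0.16727728,  0.30577192,
       -1.15021223]), 'qd': array([ 0.01571644, -0.18701571,  0.04163095, -0.02733508,  0.10472706,
       -1.276736  ]), 'tau': array([  0.95426805, -27.9223001 , -23.82706046,  -0.25739788,
        -0.07919944,   1.44652192]), 'tcp_pos': array([553.35062157, 238.20374519, 100.44599636]), 'tool_rot': array([-1.34266832,  0.64797244,  0.74282609]), 'contact_force': array([13.95851871,  4.42142091, -8.40755414]), 'torque': array([ 0.50044992, -0.44006237,  0.16435391]), 'opening': 11.24907041634278}
```

That last line executed a stray move I hadn't meant to send (it pressed a few mm deeper and came back). I'll settle it and re-check before turning.

```bash
python3 -m handwheel '-0.019 0 0 0 0 0;-0.019 0 0 0 0 0;-0.019 0 0 0 0 0'; python3 -c "
from h import *
st()
snap('wrist','w11');p,d,K,T=snap('side','s11')
cv2.imwrite('pics/s11z.png',cv2.resize(p[90:250,150:350,::-1],None,fx=4,fy=4)[:600])
"
```

```text
t: 18.85
tcp_pos: [553.1, 238.3, 101.6]
tool_rot: [-1.341, 0.646, 0.74]
contact_force: [9.6, 0.3, -1.6]
opening: 11.7
F n,up,y [np.float64(-7.3), np.float64(6.3), np.float64(-1.2)] pos n,up,y [np.float64(-2.2), np.float64(3.4), np.float64(-1.8)] roll 0.2 axis err -0.99979807677916 tauN 0.101 open 11.7
```

View pics/s11z.png

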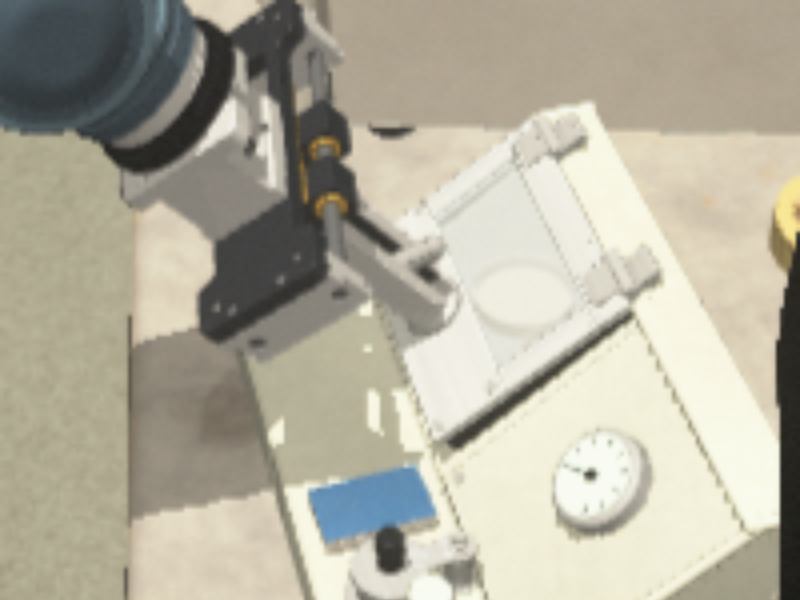

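View pics/w11.png

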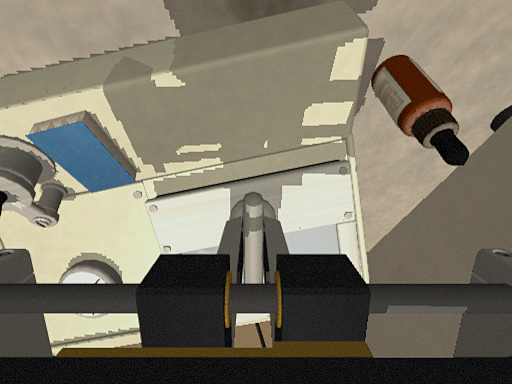

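```bash
python3 -m handwheel '0 0 0 0 0 0;0 0 0 0 0 0;0 0 0 0 0 0' 0.4; python3 -c "
from h import *
st()
hto(.02,48,.2)
p,d,K,T=snap('wrist','w12');b=(cloud(d,K,T)-BO)@BR
g,a=hp(0.02,48);n=np.array([-np.sin(a),0,np.cos(a)]);up=np.array([np.cos(a),0,np.sin(a)])
q=b-g; N=q@n;U=q@up;Y=q[...,1]
m=(d>0)&(N>0)&(N<14)&(abs(U)<45)&(abs(Y)<12)
print(m.sum(),np.percentile(U[m],[1,99]),np.percentile(Y[m],[1,99]),np.polyfit(U[m],Y[m],1),np.median(N[m]))
m=(d>0)&(N>-45)&(N<-30)&(abs(U)<30)&(abs(Y)>30)&(abs(Y)<55); print('face N',np.median(N[m]),m.sum())
"
```

```text
t: 19.32
tcp_pos: [550.3, 238.1, 99.0]
tool_rot: [-1.34, 0.651, 0.744]
contact_force: [0.7, -0.1, -1.0]
opening: 36.6
F n,up,y [np.float64(-1.2), np.float64(-0.1), np.float64(-0.2)] pos n,up,y [np.float64(-2.4), np.float64(-0.4), np.float64(-1.6)] roll 0.2 axis err -0.9996533581444191 tauN -0.029 open 36.6
tcp tgt [548.5 239.4 103.1] SHIFT [-0.018  0.013  0.041] TURN [ 0.001 -0.004 -0.   ] rows 0.033956182487176426
1685 [-29.45039995  20.94725898] [-9.84402656  8.90731123] [-0.18249463 -0.90608103] 11.975644887748492
face N -33.12833573225495 3799
```

View pics/w12.png

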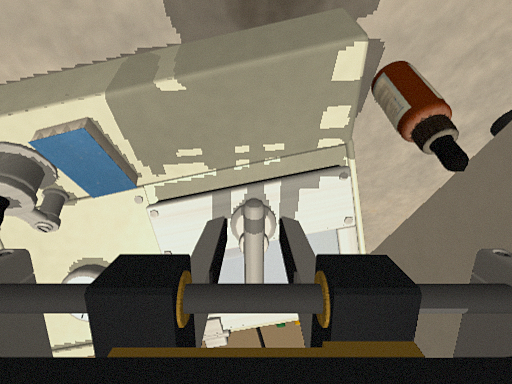

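```bash
python3 -c "
from h import *
for h in (.085,.01):
  g,a=hp(h,48);up=np.array([np.cos(a),0,np.sin(a)])
  to(g+[0,-1,0]+1*up,frame(a,roll=.19))
"
```

```text
tcp tgt [547.5 238.2 109.5] SHIFT [-0.028  0.001  0.105] TURN [-0.01   0.036  0.005] rows 0.3189781107108894
tcp tgt [549.7 238.5 102.9] SHIFT [-0.006  0.004  0.038] TURN [-0.002 -0.011  0.005] rows 0.1012727864365805
```

```bash
python3 -m handwheel '-0.028 0 0.105 -0.01 0.036 0.005;-0.028 0 0.105 -0.01 0.036 0.005'
python3 -m handwheel '0 0 0 0 0 0;0 0 0 0 0 0;0 0 0 0 0 0;0 0 0 0 0 0' 0 50
python3 -c "from h import *; st()"
python3 -m handwheel '0.01 0.002 -0.03 0.004 -0.023 0;0.022 0.003 -0.067 0.008 -0.047 0;0.022 0.003 -0.067 0.008 -0.047 0;0.022 0.003 -0.067 0.008 -0.047 0'
python3 -c "from h import *; st()"
```

```text
t: 19.62
tcp_pos: [549.3, 238.5, 111.8]
tool_rot: [-1.341, 0.695, 0.784]
contact_force: [0.2, 0.5, -0.8]
opening: 37.9
t: 20.12
tcp_pos: [547.3, 237.4, 109.0]
tool_rot: [-1.341, 0.7, 0.787]
contact_force: [-0.1, -4.5, -0.9]
opening: 11.5
F n,up,y [np.float64(-0.2), np.float64(-1.2), np.float64(-4.5)] pos n,up,y [np.float64(7.2), np.float64(4.9), np.float64(-1.7)] roll 0.189 axis err -0.9963223513771912 tauN 0.015 open 11.5
t: 20.62
tcp_pos: [549.5, 237.8, 103.2]
tool_rot: [-1.352, 0.636, 0.737]
contact_force: [-11.1, -8.2, 10.5]
opening: 11.3
F n,up,y [np.float64(16.0), np.float64(-2.7), np.float64(-6.4)] pos n,up,y [np.float64(1.4), np.float64(1.4), np.float64(-1.7)] roll 0.19 axis err -0.9999434599698256 tauN -0.018 open 11.3
```

```bash
python3 -m handwheel '0.006 -0.008 -0.008 0.038 0.006 -0.046;0.006 -0.008 -0.008 0.076 0.012 -0.092;0.006 -0.008 -0.008 0.114 0.019 -0.138;0.006 -0.008 -0.008 0.152 0.025 -0.184;0.006 -0.008 -0.008 0.19 0.031 -0.23'
python3 -c "from h import *; st()"
```

```text
t: 21.25
tcp_pos: [549.5, 236.5, 102.3]
tool_rot: [-0.915, 0.754, 0.544]
contact_force: [-19.7, -14.6, 18.9]
opening: 11.3
F n,up,y [np.float64(28.5), np.float64(-4.5), np.float64(-11.3)] pos n,up,y [np.float64(0.8), np.float64(0.7), np.float64(-3.0)] roll 0.663 axis err -0.9999326768419564 tauN 0.106 open 11.3
```

```bash
python3 -m handwheel '0.003 -0.015 0 0.038 0.006 -0.046;0.003 -0.02 0 0.076 0.012 -0.092;0.003 -0.02 0 0.114 0.019 -0.138;0.003 -0.02 0 0.152 0.025 -0.184;0.003 -0.02 0 0.19 0.031 -0.23'
python3 -c "from h import *; st()"
```

```text
t: 21.88
tcp_pos: [548.8, 235.2, 101.5]
tool_rot: [-0.475, 0.835, 0.347]
contact_force: [-22.9, -8.9, 18.2]
opening: 11.2
F n,up,y [np.float64(29.4), np.float64(-6.7), np.float64(-5.1)] pos n,up,y [np.float64(0.8), np.float64(-0.5), np.float64(-4.2)] roll 1.134 axis err -0.9999264641734689 tauN 0.155 open 11.2
```

```bash
python3 -m handwheel '-0.006 -0.01 -0.006 0.038 0.006 -0.046;-0.006 -0.01 -0.006 0.076 0.012 -0.092;-0.006 -0.01 -0.006 0.114 0.019 -0.138;-0.006 -0.01 -0.006 0.152 0.025 -0.184;-0.006 -0.01 -0.006 0.18 0.03 -0.22'
python3 -c "from h import *; st()"
```

```text
t: 22.5
tcp_pos: [547.8, 234.6, 100.6]
tool_rot: [-0.057, 0.881, 0.151]
contact_force: [-23.8, -6.2, 16.3]
opening: 11.8
F n,up,y [np.float64(28.3), np.float64(-8.3), np.float64(-2.3)] pos n,up,y [np.float64(0.8), np.float64(-1.9), np.float64(-4.7)] roll 1.583 axis err -0.9999389218978844 tauN 0.271 open 11.8
```

```bash
python3 -m handwheel '0 0 0 0.013 0.002 -0.015;0 0 0 0.019 0.003 -0.023;0 0 0 0.019 0.003 -0.023'
python3 -c "from h import *; st()"
python3 -m handwheel '0 0 0 0 0 0;0 0 0 0 0 0;0 0 0 0 0 0' 0.5
python3 -m handwheel '-0.16 -0.03 0.19 0 0 0;-0.32 -0.05 0.38 0 0 0;-0.48 -0.08 0.57 0 0 0;-0.48 -0.08 0.57 0 0 0'
python3 - <<'E'
from h import *
p,d,K,T=snap('wrist','w13')
b=(cloud(d,K,T)-BO)@BR
g,a=hp(0.0,48);n=np.array([-np.sin(a),0,np.cos(a)]);up=np.array([np.cos(a),0,np.sin(a)])
q=b-g; N=q@n;U=q@up;Y=q[...,1]
m=(d>0)&(N>0)&(N<14)&(abs(Y)<45)&(abs(U)<15)
print(m.sum(),np.percentile(U[m],[1,99]),np.percentile(Y[m],[1,99]),np.polyfit(Y[m],U[m],1),np.median(N[m]))
m=(d>0)&(N>-55)&(N<-30)&(abs(U+20)<10)&(abs(Y)>45)&(abs(Y)<65); print('face N',np.median(N[m]),m.sum())
E
```

```text
t: 22.88
tcp_pos: [547.7, 234.6, 100.5]
tool_rot: [-0.019, 0.884, 0.133]
contact_force: [-23.2, -5.7, 16.8]
opening: 11.7
F n,up,y [np.float64(28.2), np.float64(-7.5), np.float64(-1.9)] pos n,up,y [np.float64(0.7), np.float64(-2.1), np.float64(-4.7)] roll 1.624 axis err -0.9999413560822817 tauN 0.758 open 11.7
t: 23.25
tcp_pos: [550.6, 234.6, 101.9]
tool_rot: [-0.014, 0.878, 0.131]
contact_force: [0.8, 0.1, 0.3]
opening: 38.4
t: 23.75
tcp_pos: [503.0, 226.9, 160.7]
tool_rot: [-0.013, 0.875, 0.132]
contact_force: [-0.1, -0.4, -0.1]
opening: 46.9
910 [-8.06081926  3.55779596] [-30.74957225  29.73323236] [-9.34818364e-04 -2.13466723e+00] 7.159297840518949
face N -38.26851648835538 726
```

View pics/w13.png

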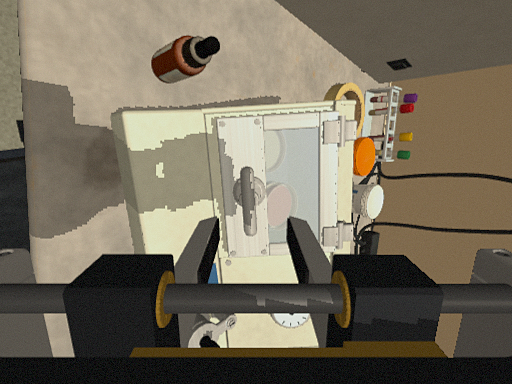

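```bash
python3 - <<'E'
from h import *
for f,zt in(('w13',None),):
  pass
for f in('top0','side0','s11','w12'):
    p,d,K,T=load(f); b=(cloud(d,K,T)-BO)@BR
    m=(p.max(-1)<70)&(abs(b[...,0]+71)<30)&(abs(b[...,1]+81)<22)&(b[...,2]>78)&(b[...,2]<106)
    q=b[m]; v,u=np.nonzero(m)
    if len(q): t=q[q[:,2]>np.percentile(q[:,2],95)-5]; print(f,len(q),np.percentile(q,[5,95],axis=0).round(1).tolist(),t.mean(0).round(1))
to([-72,-81,160],frame(0,roll=1.571))
E
```

```text
top0 13 [[-74.5, -84.8, 96.9], [-67.7, -77.9, 101.8]] [-71.2 -81.3 100.3]
side0 54 [[-77.2, -93.0, 82.8], [-67.8, -84.1, 101.6]] [-72.2 -88.   99.7]
s11 52 [[-77.0, -93.8, 83.4], [-68.3, -83.5, 100.9]] [-72.3 -88.   99.2]
w12 158 [[-73.4, -79.9, 79.2], [-66.9, -76.7, 93.0]] [-68.9 -78.2  91.2]
tcp tgt [517.9  86.5 141. ] SHIFT [ 0.151 -1.402 -0.185] TURN [-0.088  0.435  0.034] rows 3.7397066650655275
```

```bash
python3 -m handwheel '0 -0.3 0.15 -0.02 0.1 0.008;0.05 -0.6 0.2 -0.04 0.2 0.015;0.1 -0.9 0.2 -0.065 0.32 0.025;0.15 -1 0.2 -0.088 0.435 0.034;0.15 -1 0.2 -0.088 0.435 0.034' 0.3
python3 -c "
from h import *
to([-71.5,-81.5,160],frame(0,roll=1.571))"
```

```text
t: 24.42
tcp_pos: [519.6, 125.6, 176.5]
tool_rot: [-0.126, 1.573, 0.125]
contact_force: [-0.8, 0.6, -0.0]
opening: 28.1
tcp tgt [518.5  86.1 141. ] SHIFT [-0.012 -0.396 -0.355] TURN [ 0.001 -0.004  0.001] rows 0.03170765001422982
```

```bash
python3 -m handwheel '-0.01 -0.4 0 0 0 0;-0.01 -0.4 -0.3 0 0 0;-0.01 -0.4 -0.35 0 0 0;-0.01 -0.4 -0.35 0 0 0'
python3 -c "
from h import *
to([-71.5,-81.5,103],frame(0,roll=1.571))
snap('wrist','w14')
p,d,K,T=snap('side','s14')
cv2.imwrite('pics/s14z.png',cv2.resize(p[130:280,190:340,::-1],None,fx=4,fy=4))
"
```

```text
t: 24.92
tcp_pos: [515.8, 87.1, 143.5]
tool_rot: [-0.128, 1.57, 0.127]
contact_force: [0.5, 0.2, 0.3]
opening: 28.1
tcp tgt [518.5  86.1  84. ] SHIFT [ 0.027 -0.01  -0.595] TURN [ 0.    -0.002 -0.001] rows 0.018029996829072498
```

View pics/w14.png

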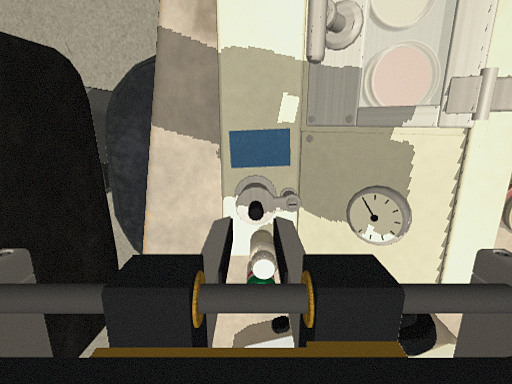

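View pics/s14z.png

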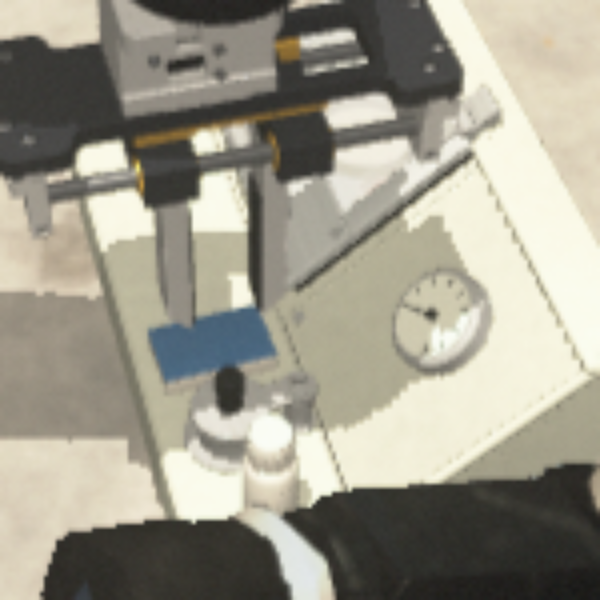

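```bash
python3 -c "
from h import *
p,d,K,T=load('w14'); b=(cloud(d,K,T)-BO)@BR
for nm,m in (('knob',(p.max(-1)<60)&(b[...,2]>80)),('bottle',(p.min(-1)>180)&(b[...,2]>106)&(b[...,2]<118))):
  m=m&(abs(b[...,0]+71)<30)&(abs(b[...,1]+95)<50)&(b[...,2]<118)&(d>0)
  q=b[m];t=q[q[:,2]>np.percentile(q[:,2],95)-4]
  print(nm,len(q),np.percentile(q,[3,97],axis=0).round(1).tolist(),'top',t.mean(0).round(1),t.min(0),t.max(0))
"
```

```text
knob 224 [[-76.4, -88.1, 82.2], [-65.2, -77.8, 103.3]] top [-70.9 -83.  101.8] [-76.43076343 -88.92433652  99.10065005] [-64.35893131 -77.53966023 103.77182572]
bottle 343 [[-72.1, -137.2, 113.5], [-55.9, -121.0, 115.7]] top [ -64.1 -129.2  114.7] [ -72.90379823 -138.99768871  112.90567107] [ -54.9211115  -119.96718821  116.48556749]
```

```bash
python3 -m handwheel '0.03 -0.015 -0.2 0 0 0;0.03 -0.015 -0.4 0 0 0;0.03 -0.015 -0.55 0 0 0;0.03 -0.015 -0.6 0 0 0;0.03 -0.015 -0.6 0 0 0'
python3 -m handwheel '0 0 0 0 0 0;0 0 0 0 0 0;0 0 0 0 0 0' 0 10
python3 -c "
from h import *
o=manip.get_obs();print(BR.T@(o['tcp_pos']-BO),o['opening'],o['contact_force'])"
```

```text
t: 25.65
tcp_pos: [519.6, 85.2, 84.1]
tool_rot: [-0.128, 1.569, 0.127]
contact_force: [0.1, 0.1, 0.9]
opening: 28.1
t: 26.02
tcp_pos: [518.5, 84.9, 84.4]
tool_rot: [-0.128, 1.572, 0.126]
contact_force: [-4.9, -0.9, 5.6]
opening: 13.4
[-71.68473349 -82.64804932  84.42046405] 13.440873228986023 [-4.87141402 -0.93765783  5.5875316 ]
```

```bash
python3 -c "
from h import *
for t in(-.1,-.25,-.4,-.55,-.7,-.85,-1,-1.1,-1.2,-1.3):
  a=.06;D=34.2*np.array([np.cos(a)-np.cos(t),np.sin(a)-np.sin(t),0]);print(t,(BR@D/100).round(3))"
```

```text
-0.1 [-0.008  0.054  0.   ]
-0.25 [-0.007  0.105  0.   ]
-0.4 [0.001 0.156 0.   ]
-0.55 [0.017 0.205 0.   ]
-0.7 [0.04  0.251 0.   ]
-0.85 [0.07  0.292 0.   ]
-1 [0.105 0.329 0.   ]
-1.1 [0.132 0.351 0.   ]
-1.2 [0.16 0.37 0.  ]
-1.3 [0.191 0.386 0.   ]
```

```bash
python3 -m handwheel '-0.008 0.054 0 0 0 0;-0.007 0.105 0 0 0 0;0 0.156 0 0 0 0;0.017 0.205 0 0 0 0;0.04 0.25 0 0 0 0'
python3 -m handwheel '0.03 0.04 0 0 0 0;0.065 0.08 0 0 0 0;0.092 0.1 0 0 0 0;0.12 0.12 0 0 0 0;0.15 0.136 0 0 0 0'
python3 -c "
from h import *
o=manip.get_obs();g=BR.T@(o['tcp_pos']-BO)-[-36,-80,0];print(g,np.arctan2(-g[1],-g[0]),np.hypot(*g[:2]),o['opening'])
p,d,K,T=snap('side','s15')
cv2.imwrite('pics/s15z.png',cv2.resize(p[130:280,190:340,::-1],None,fx=4,fy=4))
"
```

```text
t: 26.65
tcp_pos: [519.7, 110.9, 84.0]
tool_rot: [-0.126, 1.58, 0.128]
contact_force: [-14.3, 2.3, 11.3]
opening: 13.8
t: 27.28
tcp_pos: [535.2, 125.6, 83.1]
tool_rot: [-0.124, 1.577, 0.129]
contact_force: [-7.9, 6.2, 3.8]
opening: 13.7
[-12.58379408  34.84771077  83.13319974] -1.2242600385126017 37.050166247355754 13.697905339046716
```

View pics/s15z.png

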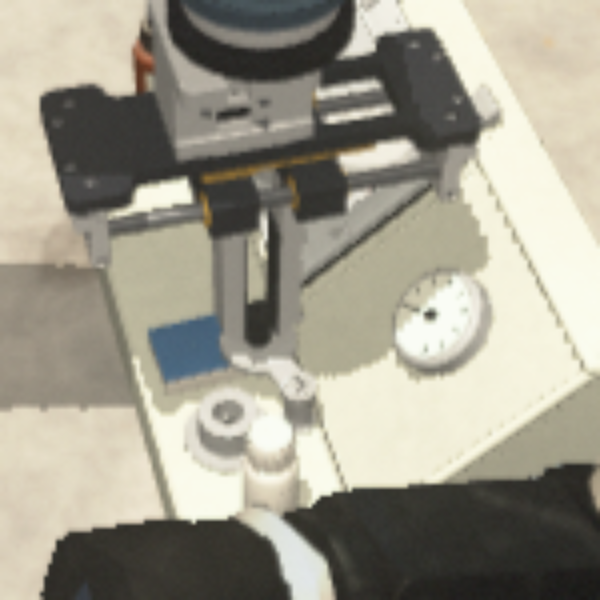

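```bash
python3 -m handwheel '0 0 0 0 0 0;0 0 0 0 0 0;0 0 0 0 0 0' 0.32
python3 -m handwheel '0 0 0.3 0 0 0;0 0 0.6 0 0 0;0 0 1 0 0 0;0 0 1 0 0 0'
python3 -m handwheel '-0.5 0 0.1 0 0 0;-1 0 0.2 0 0 0;-1 0 0.2 0 0 0'
python3 - <<'E'
from h import *
p,d,K,T=snap('top','t16');cv2.imwrite('pics/t16z.png',cv2.resize(p[100:245,165:365,::-1],None,fx=4,fy=4,interpolation=cv2.INTER_CUBIC))
p,d,K,T=snap('side','s16')
cv2.imwrite('pics/s16z.png',cv2.resize(p[110:270,195:355,::-1],None,fx=3.7,fy=3.7))
E
```

```text
t: 27.7
tcp_pos: [538.9, 123.5, 84.2]
tool_rot: [-0.127, 1.569, 0.126]
contact_force: [-1.2, 0.1, -0.0]
opening: 30.1
t: 28.2
tcp_pos: [540.9, 123.6, 187.8]
tool_rot: [-0.128, 1.562, 0.126]
contact_force: [-0.0, 0.9, 1.0]
opening: 30.5
t: 28.58
tcp_pos: [436.0, 123.8, 202.9]
tool_rot: [-0.128, 1.57, 0.127]
contact_force: [0.8, 0.1, -0.5]
opening: 30.3
```

View pics/t16.png

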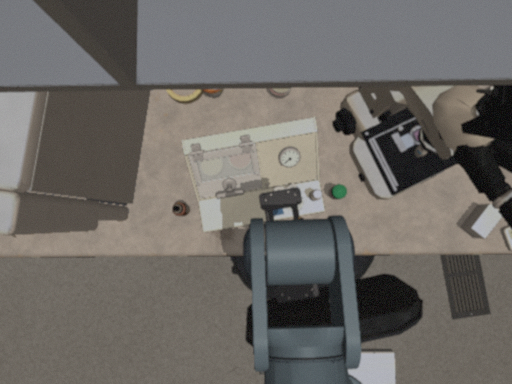

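View pics/s16z.png

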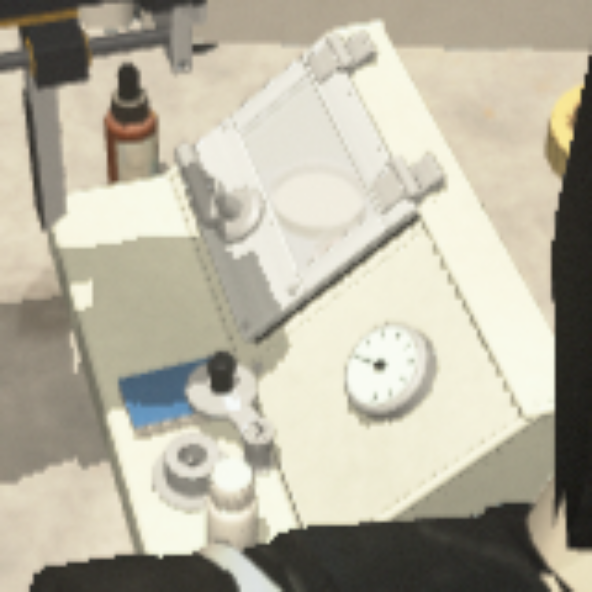

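```bash
python3 - <<'E'
from h import *
for f in('side0','s16'):
    p,d,K,T=load(f); b=(cloud(d,K,T)-BO)@BR
    m=(p.max(-1)<60)&(b[...,2]>82)&(b[...,2]<106)&(abs(b[...,0]+55)<45)&(abs(b[...,1]+70)<45); q=b[m]
    k=np.median(q,0)+[0,5.5,0]; print(f,'knob',k.round(1),len(q),'angle',np.arctan2(-(k[1]+80),-(k[0]+36)))
p,d,K,T=load('s16'); b=(cloud(d,K,T)-BO)@BR
def slope(m): 
    q=b[m]; A=np.c_[q[:,0],q[:,1],np.ones(len(q))]; s=np.linalg.lstsq(A,q[:,2],rcond=None)[0]; r=q[:,2]-A@s; k=abs(r)<3; s=np.linalg.lstsq(A[k],q[k,2],rcond=None)[0]; print(len(q),np.arctan(s[0]),s, r[k].std())
X,Y,Z=b[...,0],b[...,1],b[...,2]
base=(Z>40)&(Z<160)
slope(base&(Y>0)&(Y<12)&(X>-15)&(X<60))
slope(base&(Y>-60)&(Y<-20)&(X>-15)&(X<70))
p0,d0,K0,T0=load('w13'); b=(cloud(d0,K0,T0)-BO)@BR;X,Y,Z=b[...,0],b[...,1],b[...,2];base=(Z>40)&(Z<160)
slope(base&(((Y>2)&(Y<15))|((Y>115)&(Y<128)))&(X>-20)&(X<50))
E
```

```text
side0 knob [-73.1 -86.   92.5] 30 angle 0.15962934614178664
s16 knob [-50.  -51.   90.4] 20 angle -1.1229186619817642
194 0.6909479865883869 [ 0.82693109 -0.13181657 89.44032184] 1.6171916548178675
828 0.6987703205869091 [ 8.40188479e-01 -1.68879443e-04  7.22132265e+01] 1.2448861493260193
1836 0.6667064261820399 [7.86907267e-01 4.57068394e-03 8.91555084e+01] 1.227204241673111
```

```bash
python3 - <<'E'
from h import *
def slope(b,m,n=''): 
    q=b[m]
    if len(q)<30: print(n,'few');return
    A=np.c_[q[:,0],q[:,1],np.ones(len(q))]; k=np.ones(len(q),bool)
    for _ in range(5): s=np.linalg.lstsq(A[k],q[k,2],rcond=None)[0]; k=abs(q[:,2]-A@s)<2.5
    print(n,len(q),k.sum(),'slope',np.arctan(s[0]).round(4),s.round(3))
for f in('w13','s16','t16'):
    p,d,K,T=load(f); b=(cloud(d,K,T)-BO)@BR;X,Y,Z=b[...,0],b[...,1],b[...,2];base=(d>0)&(Z>40)&(Z<160)
    slope(b,base&(Y>0)&(Y<12)&(X>-15)&(X<55),f+' R frame')
    slope(b,base&(Y>118)&(Y<132)&(X>-15)&(X<55),f+' L frame')
    slope(b,base&(Y>-60)&(Y<-20)&(X>-15)&(X<70),f+' panel')
    # offset of hatch outer face over panel plane along normal at lower & upper portions
    n=np.array([-np.sin(.698),0,np.cos(.698)]);up=np.array([np.cos(.698),0,np.sin(.698)])
    q=b-[71,65,137]; N=q@n;U=q@up
    for lo,hi in((-115,-100),(-100,-85),(-70,-50),(-50,-30),(-30,-18)):
        m=base&(U>lo)&(U<hi); print(f,lo,'Rframe',np.median(N[m&(Y>0)&(Y<12)]).round(2),'Lframe',np.median(N[m&(Y>118)&(Y<132)]).round(2),'panel',np.median(N[m&(Y>-60)&(Y<-20)]).round(2))
E
```

```text
w13 R frame 586 499 slope 0.6732 [ 7.9800e-01 -7.4000e-02  8.9917e+01]
w13 L frame 1392 1271 slope 0.6789 [ 0.807  0.177 67.795]
w13 panel 1541 1532 slope 0.6964 [8.3600e-01 3.0000e-03 7.2898e+01]
w13 -115 Rframe 9.73 Lframe 9.79 panel -3.55
w13 -100 Rframe 9.66 Lframe 9.78 panel -3.55
w13 -70 Rframe 7.93 Lframe 8.8 panel -3.64
w13 -50 Rframe nan Lframe 8.64 panel -3.67
w13 -30 Rframe 7.91 Lframe 8.92 panel nan
s16 R frame 180 150 slope 0.6704 [ 7.9300e-01 -6.6000e-02  8.9226e+01]
s16 L frame 192 156 slope 0.684 [8.150e-01 7.700e-02 7.969e+01]
s16 panel 828 766 slope 0.6977 [8.3800e-01 3.0000e-03 7.2373e+01]
s16 -115 Rframe 9.38 Lframe 8.74 panel -3.67
s16 -100 Rframe 9.04 Lframe 9.18 panel -4.24
s16 -70 Rframe 7.61 Lframe 8.55 panel -3.96
s16 -50 Rframe 7.29 Lframe 8.74 panel -4.09
s16 -30 Rframe 7.47 Lframe 8.06 panel -3.84
t16 R frame 183 150 slope 0.6822 [ 0.812 -0.244 91.388]
t16 L frame 214 165 slope 0.6799 [ 0.809  0.187 66.207]
t16 panel 728 608 slope 0.6993 [ 8.4100e-01 -5.0000e-03  7.2611e+01]
t16 -115 Rframe 9.47 Lframe 9.69 panel -3.54
t16 -100 Rframe 9.75 Lframe 9.81 panel -3.46
t16 -70 Rframe 8.26 Lframe 8.71 panel -3.42
t16 -50 Rframe 8.97 Lframe 8.33 panel -3.59
t16 -30 Rframe 8.74 Lframe 8.51 panel -3.33
  return _methods._mean(a, axis=axis, dtype=dtype,
  ret = ret.dtype.type(ret / rcount)
```

```bash
python3 -c "
from h import *
p,d,K,T=load('t16');w=cloud(d,K,T)
m=(w[...,2]>40)&(w[...,2]<70)&(abs(w[...,0]-465)<60)&(abs(w[...,1]+370)<60);print('carton top',m.sum(),np.median(w[m],0),np.percentile(w[m][:,2],[5,95]))
for f in('top0','t16'):
  p,d,K,T=load(f);b=(cloud(d,K,T)-BO)@BR
  m=(b[...,2]>100)&(b[...,2]<118)&(abs(b[...,0]+65)<30)&(abs(b[...,1]+128)<15);print(f,'oil',np.median(b[m],0))
for f in('side0','s16'):
  p,d,K,T=load(f);q=p.astype(int);m=(q[...,2]>q[...,0]+60);v,u=np.nonzero(m[210:235,220:270]);print(f,'pad left/bottom px',u.min()+220,v.max()+210)
print(manip.finish_job())"
```

```text
carton top 633 [ 466.10713577 -365.21261817   51.56554581] [43.97834912 53.96331433]
top0 oil [ -65.54896143 -126.21014101  111.88456   ]
t16 oil [ -65.57942804 -126.33033817  111.8984822 ]
side0 pad left/bottom px 228 224
s16 pad left/bottom px 229 224
the job is handed in; nothing more can be done
None
```

I finished all three steps in order and handed the job in at about 29 s of the 67 s allowed. `finish_job` gives no verdict, so the results below are my own measurements.

- **Carton:** I drew it out from under the T-handle and set it down upright at about x 466, y -365 mm. At the end its top measured about 51.6 mm high, so it stands flat. I placed it a little right of the suggested spot, to stay clear of the microscope eyepieces and a timer lying nearby.
- **Hatch and T-handle:** I shut the hatch and held it on its gasket with 16–29 N while turning the handle to its stop. The bar then measured level along y, and the torque rose to 0.76 N m at the stop.
- **Dust cover:** I swung it left, away from the oil bottle and over the tissue pad. The gripper ended at -1.22 rad and the camera showed -1.12 rad after release, so both put it past the -0.95 rad limit.
- **Other things:** The oil bottle was within 0.2 mm of where it started, and the pad's outline was within one pixel. I checked the dropper bottle and strip pot only by eye in the last pictures, and both were still standing. The arm was clear of everything.

**Disagreements and errors**
- **Hatch tightness is not certain:** Raw slope fits of the hatch frame gave about 0.01–0.03 rad open, which on its face could miss the 0.012 limit. The lower rail stands about 1.2 mm proud, and it did so with the hatch open too. Allowing for that gives about 0.
- **One unintended move:** While pressing the hatch before the turn, I sent a stray command that slid the grip about 4 mm and let the hatch rise slightly. I opened the gripper, re-measured, regripped and pressed the hatch shut again before turning.

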